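# Regrip a bar in the sloping cradle and stand it on the drilling plate

## Robot

A 7-joint arm with a two-finger parallel gripper is mounted at the origin on the work surface. World frame = base frame: x ahead of the robot, y to its left, z up, the work surface at z = 0. Lengths are in mm, angles in rad, forces in N, time in s.
With the tool pointing down it reaches from about 400 to 875 mm from the base axis. Payload 4.4 kg.
Tool frame: the origin (TCP) lies midway between the tips of the shut fingers; the grasp point (between the pads) lies 19 mm behind it; z points along the fingers, y is the line along which they close (so a half turn about z gives the same grasp; the last joint's range is limited). The gripper opens to 85 mm and grips with 20 to 120 N. Pads are 22 mm wide; open, the fingers measure 114 mm over their backs; the gripper's body (76 mm by 85 mm) begins 54 mm behind the grasp point. The pads swing forward as they close: fully open they stand 13 mm farther back than shut.
Start: joints at [1.056, 0.628, 0.038, 1.517, -0.027, 0.996, -0.02], TCP at [282.053, -585.631, 231.313] pointing down, gripper open.
Joint ranges: [-3.06, 3.06], [-0.37, 2.12], [-1.25, 1.32], [0.18, 2.47], [-1.1, 4.24], [0.23, 1.98], [-2.94, 2.94]. Speed limits (rad/s): [2.57, 2.57, 3.14, 3.14, 3.14, 3.14, 3.14].

## Interface

Orientations are given as a 3x3 rotation matrix whose columns are the frame's x, y, z axes.
In Python, from bench import get_obs, get_image, camera_params, hand_in, spot_in gives the robot as it stands.
- The arm moves only by the tool apply_moves, never from a script. Its argument "plan" is a list that holds one entry, the list of rows, each a list of 7 numbers: the turn, a rotation vector about the tool's x, y, z in rad, then the shift along the tool's x, y, z in cm, then the opening, from 0 (shut) to 1 (fully open). In form: [[[ax, ay, az, x, y, z, fingers], ...]]. A call has 1 to 20 rows; each row is the pose to reach, as a shift and turn from the pose commanded when the call began, along the tool's axes at that moment; what a row does not reach only later rows make up. A row lasts 1/12 s, in which the tool goes at most 41.7 mm and 7.16 degrees, less where a joint would pass 70% of its speed; a pose out of reach is approached as far as the arm can. A call with a gripper value outside its range is refused whole. The fingers move at their own pace and stop on an object; "grip_force" is the grip in N (left out, the last holds). Time passes only in rows, so rows that repeat a pose let the fingers close. It gives the time, the measured TCP pose, the force, the opening and the grip force at its end, in the units of the state.
- get_obs(): the state, without advancing time (a new reading comes with each control period).
- get_image(name): name is "side" or "top"; returns the picture (384x512x3 uint8, red, green, blue); there is no depth.
- camera_params(name): a dict with "fx", "fy", "cx", "cy" (pixels), "camera_from_world" (4x4, takes a point from world to camera coordinates). Camera axes: x right, y up, looking along -z (the intrinsics and any distortion apply to the point x, -y, -z); pixel columns grow to the right and rows downward; lengths in mm; the calibration is good to about 2 mm. A picture is of the moment at which its call begins. camera_params takes no time and is no camera call.
- hand_in(): hands the job in; it is judged then, once.
Trained networks look in the newest picture that a camera, given by its name, has taken for a name from the list of things; names that differ only in an ending like _2 or _b are one class to them, and where a whole thing is asked for, a point or a joint stands for the part that bears it (a point fixed in the world has none). Each returns a list of dicts, best first, with "conf" (0 to 1); they miss things now and then, are a little off and sometimes report something else, mostly with a low value. They report only what shows in the picture. A call takes as long as a camera call. They do not tell look-alikes from the thing itself.
- spot_in(camera, query): "location" ([x, y, z] in mm, in the coordinates of the camera as it stood for that picture, good to about 4 mm: the middle of the surface that is visible of it).
The state is a dict: "clock": time; "joint_positions": joint angles; "qvel": joint speeds; "tau": joint torques, N m; "tool_pos": TCP position; "eef_rot": TCP orientation; "force": force on the tool from outside, world axes, zero at the start; "moment": the same for the moment, N m; "gripper_width": opening from 0.0 (shut) to 1.0 (fully open); "grip_force": force on a finger pad.
Only numpy, scipy, OpenCV 4.12 (cv2) and the standard library are available. Lean on these libraries where they do the work, as an engineer would, in place of code of your own. Each camera call takes 0.05 s, during which the arm holds its last target. There are 200 camera calls.

## Task

Unload and reload the drilling plate: the short drilled block standing between its stops goes into the open tray. Pick the long square bar with the round spigot off its wooden bearers, lay it in the sloping cradle with the spigot end uppermost and the foot down at the cradle's stop, let go of it there, then regrip it and stand it upright on the plate, spigot up, between the two side stops and back against the rear stop. Leave the other things on the bench where they are.

Things in the scene. Friction and masses are not known exactly. Their poses are not given: they have to be found in the camera images.
- bar: long aluminium bar, 26 x 26 mm square, 120 mm long, plus a round spigot (16 mm diameter, 12 mm long) on the middle of one end; about 0.25 kg. x axis: along its length towards the spigot. Origin: mid-length of the square part, on its underside as it lies at the start (axis 13 mm above along its z). Centre of mass 2 mm towards the spigot. Starts lying level on the bearers, either way round
- bar_foot (a point): centre of the bar's plain square end face (the foot, at x = -60 mm of the bar)
- bar_spigot (a point): centre of the spigot's end face (at x = +72 mm of the bar)
- stand: fixed wooden bearers: plywood base 130 x 60 x 6 mm (x, y, z) with two cross slats 14 mm thick at x = +-45 mm, tops 22 mm above the bench, 76 mm free between them. The bar lies across both, roughly along the stand's x. Origin: centre of the underside. Bearers and plate may be on either side of the bench
- cradle: fixed dark steel and aluminium cradle, base 150 x 80 x 10 mm, about 130 mm high. Origin: centre of the underside; x points level to the high end. Two open saddles carry the bar's underside on a slope rising 40 degrees from level towards +x; at the low end a flat stop square to the slope takes the bar's foot. The bar stays where let go: it may not slide down to the stop
- cradle_seat (a point): centre of the bar's foot face when the bar is in the cradle, foot on the stop (cradle frame: x -63, z +46 mm); the bar's axis runs up the slope from here
- cradle_mid (a point): point on the bar's axis midway between the two saddles, 63 mm up the slope from cradle_seat. Saddles are 16 mm long along the slope with 70 mm free between them, where fingers may reach 18 mm below the bar before a 30 mm wide spine. Saddle side walls are 34 mm apart inside and 12 mm high, with flared lips 10 mm higher, 50 mm apart
- plate: fixed steel drilling plate 120 x 110 x 20 mm with three dark stops 12 mm high on it: two side stops with inner faces at y = +-16.5 mm (10 mm thick, x = -14 to +12 mm) and a rear stop with its face at x = +13 mm (30 mm long in y, 12 mm thick). Open towards -x. Origin: centre of the underside; +x points to the rear stop
- nest (a point): point on the plate's top face, 20 mm above the bench, at the plate's centre: where the centre of the bar's foot stands when it is centred between the side stops and touches the rear stop
- block: short finished aluminium block 26 x 26 x 45 mm with a drilled hole in its top, about 0.085 kg; origin: centre of its underside. It starts standing between the plate's stops
- tray: fixed open grey tray, outside 90 x 130 mm (x, y) and 30 mm high, walls and floor 4 to 5 mm thick; origin: centre of its underside
- jar: bystander: small closed glass jar, 40 mm diameter, 50 mm high; origin: centre of its underside
- coupling: bystander: brass pipe collar, 40 mm outside diameter, 30 mm high; origin: centre of its underside
- screwdriver: bystander: screwdriver lying flat near the far side
- hammer: bystander: hammer lying flat near the far side
- glue: bystander: white bottle, 60 mm diameter, 130 mm high; origin: centre of its underside
- mug: bystander: white mug, 76 mm diameter, 90 mm high; origin: centre of its underside
- wrench: bystander: wrench lying flat at the left side
- flatbar: bystander: flat aluminium strip 200 x 30 x 8 mm lying at the right side; it has no spigot
There are look-alikes about, which are no part of the job. Of the things like the bar, leave any that is blue, orange or yellow; of the rest the larger one is meant.

How it is judged:
By the outcome, as a careful person would: the job done as asked, in the order asked, and still so for the second after the job is handed in, with the robot touching nothing.
It also fails if it takes over 72 s, if anything falls off the work surface, if the arm or the gripper's body presses on something with over 40 N, if the wrist force passes 120 N, or if a joint passes its speed limit or range.

## Working session

There is one attempt and no reset: what is moved stays moved. The work goes in short steps, Python scripts to look and compute and a tool call to move; the robot and the scene stay as the last step left them, time stands still between calls to the robot, and variables do not carry over. Pictures are saved under pics/ and viewed, at most 10 in all, crops included, and the job is handed in when it is done.

Besides the shell and the picture viewer there is one more tool, called after "Emit:" as name(argument=value, ...) on one line, values as JSON. apply_moves: Moves the arm, as the interface text tells. Its arguments: {"type":"object","properties":{"plan":{"type":"array"},"grip_force":{"type":"number"}},"required":["plan"]}

```bash
ls; mkdir -p pics
cat > h.py <<'E'
import numpy as np, cv2
from bench import get_obs, get_image, camera_params, hand_in, spot_in
def save(cam,name,crop=None,scale=1):
    im=get_image(cam)
    if crop: im=im[crop[1]:crop[3],crop[0]:crop[2]]
    if scale!=1: im=cv2.resize(im,None,fx=scale,fy=scale,interpolation=cv2.INTER_CUBIC)
    cv2.imwrite(name,im[:,:,::-1])
def w(cam,p):
    T=camera_params(cam)["camera_from_world"]; T=np.array(T)
    return (np.linalg.inv(T)@np.r_[p,1])[:3]
def pix(cam,P):
    c=camera_params(cam);p=(np.array(c["camera_from_world"])@np.r_[P,1])[:3]
    return np.array([c["cx"]+c["fx"]*p[0]/-p[2], c["cy"]+c["fy"]*-p[1]/-p[2]])
def ray(cam,u,v,z):
    c=camera_params(cam);Ti=np.linalg.inv(np.array(c["camera_from_world"]))
    d=np.array([(u-c["cx"])/c["fx"],-(v-c["cy"])/c["fy"],-1.])
    o=Ti[:3,3];d=Ti[:3,:3]@d
    return o+d*(z-o[2])/d[2]
E
python3 - <<'E'
from h import *
for cam in("top","side"):
    save(cam,f"pics/{cam}0.png",scale=1.5)
    print(cam,camera_params(cam))
    for n in["bar","bar_foot","bar_spigot","stand","cradle","plate","block","tray","jar","coupling","flatbar","glue","mug"]:
        print(cam,n,[(np.round(w(cam,d["location"])).tolist(),pix(cam,w(cam,d["location"])).round().tolist(),round(d["conf"],2)) for d in spot_in(cam,n)[:3]])
o=get_obs();print(o["clock"],o["tool_pos"],np.round(o["eef_rot"],3).tolist())
E
```

```text
pics
top {'fx': 440.1520459896127, 'fy': 440.1520459896127, 'cx': 257.8846815237429, 'cy': 186.1171476050899, 'camera_from_world': array([[ 1.15757010e-02, -9.99831203e-01,  1.42677605e-02,
        -9.10238892e+00],
       [ 9.89424890e-01,  1.35160473e-02,  1.44415036e-01,
        -5.15748461e+02],
       [-1.44583503e-01,  1.24451721e-02,  9.89414336e-01,
        -1.41252337e+03],
       [ 0.00000000e+00,  0.00000000e+00,  0.00000000e+00,
         1.00000000e+00]])}
top bar [([527.0, 278.0, 6.0], [174.0, 183.0], 0.74), ([541.0, 285.0, 47.0], [170.0, 177.0], 0.68), ([418.0, 209.0, 15.0], [193.0, 215.0], 0.63)]
top bar_foot [([261.0, 263.0, 23.0], [175.0, 264.0], 0.83), ([389.0, 388.0, 24.0], [138.0, 223.0], 0.6), ([414.0, 210.0, 15.0], [193.0, 217.0], 0.59)]
top bar_spigot [([387.0, 385.0, 27.0], [139.0, 224.0], 0.93), ([258.0, 265.0, 28.0], [174.0, 265.0], 0.88), ([541.0, 285.0, 51.0], [170.0, 177.0], 0.79)]
top stand []
top cradle [([679.0, -27.0, 13.0], [265.0, 140.0], 0.93)]
top plate [([519.0, -269.0, 16.0], [337.0, 187.0], 0.61)]
top block []
top tray [([477.0, 5.0, 6.0], [255
[... 1446 characters left out ...]
, ([688.0, -13.0, 22.0], [205.0, 198.0], 0.3), ([602.0, 151.0, 22.0], [218.0, 234.0], 0.21)]
side block [([522.0, -263.0, 49.0], [267.0, 156.0], 0.54)]
side tray [([472.0, 5.0, -0.0], [268.0, 214.0], 0.73), ([520.0, -253.0, 15.0], [267.0, 166.0], 0.65)]
side jar [([609.0, -124.0, 29.0], [236.0, 179.0], 0.6)]
side coupling [([601.0, 148.0, 24.0], [218.0, 233.0], 0.71)]
side flatbar [([514.0, -473.0, 6.0], [277.0, 139.0], 0.57)]
side glue [([780.0, -55.0, 78.0], [181.0, 173.0], 0.62), ([777.0, 116.0, 60.0], [165.0, 209.0], 0.59)]
side mug [([778.0, 117.0, 54.0], [165.0, 211.0], 0.72)]
1.4 [ 282.03056408 -585.65466782  231.31897762] [[0.901, 0.434, 0.0], [0.434, -0.901, -0.0], [0.0, 0.0, -1.0]]
```

View pics/top0.png

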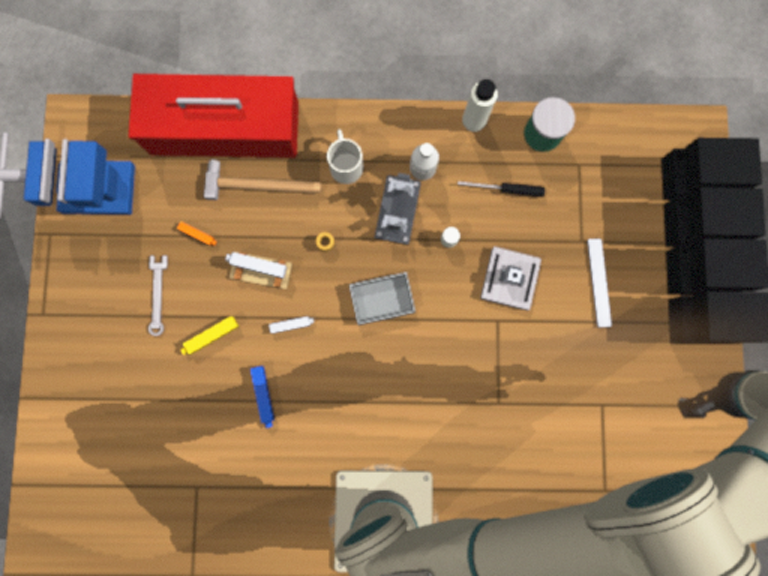

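View pics/side0.png

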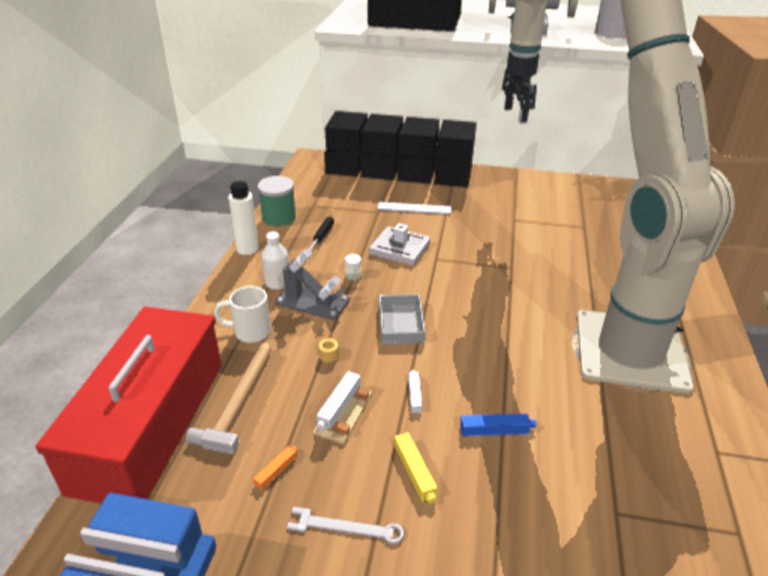

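The top picture shows the stand with a long silver bar on it at px (171,177) (1x), cradle at (266,140), tray at (254,199), plate with block at (341,185). Candidates for the bar in 1x top pixels are: silver on the bearers (171,177), small silver (193,217), yellow (139,224), blue (174,264) and orange (131,156). The silver one on the bearers fits, because it is uncoloured and the larger of the two silver ones. I'll confirm in one enlarged crop.

Run:
```python
from h import *
t=get_image("top");s=get_image("side")
def c(im,x,y): return cv2.resize(im[y:y+50,x:x+66],(396,300),interpolation=cv2.INTER_CUBIC)
A=np.vstack([np.hstack([c(t,145,160),c(s,195,243)]),np.hstack([c(t,232,113),c(t,308,160)])])
cv2.imwrite("pics/crop1.png",A[:,:,::-1])
cv2.imwrite("pics/t_raw.png",t[:,:,::-1]);cv2.imwrite("pics/s_raw.png",s[:,:,::-1])
```

```text
(no output)
```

View pics/crop1.png

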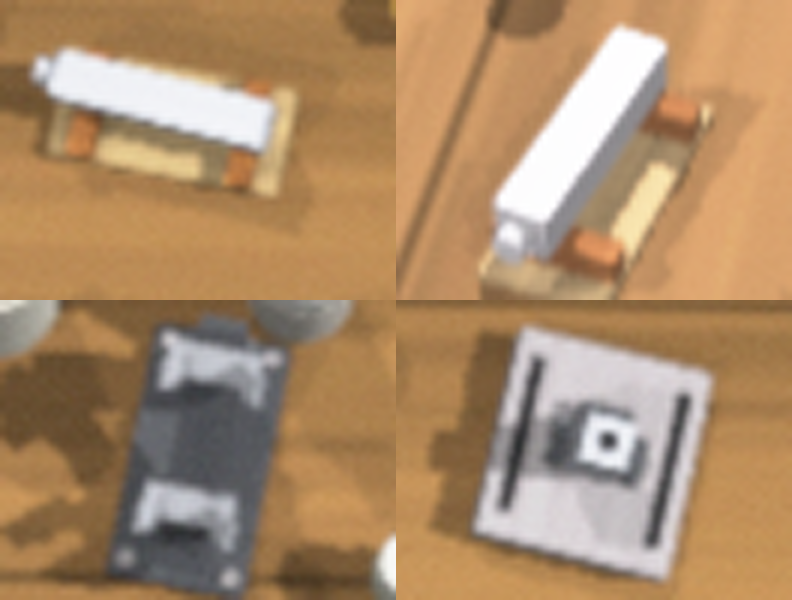

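The crop confirms the bar: silver, lying across both bearers, with its spigot pointing left in the top view (tile px (40,70), towards +y). The plate's rear stop and the cradle's high end need one more crop.

Run:
```python
from h import *
t=cv2.imread("pics/t_raw.png");s=cv2.imread("pics/s_raw.png")
def c(im,x,y,w,h): return cv2.resize(im[y:y+h,x:x+w],(396,300),interpolation=cv2.INTER_CUBIC)
A=np.vstack([np.hstack([c(t,324,168,33,25),c(s,243,145,46,35)]),np.hstack([c(s,180,165,66,50),c(t,229,176,53,40)])])
cv2.imwrite("pics/crop2.png",A)
```

```text
(no output)
```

View pics/crop2.png

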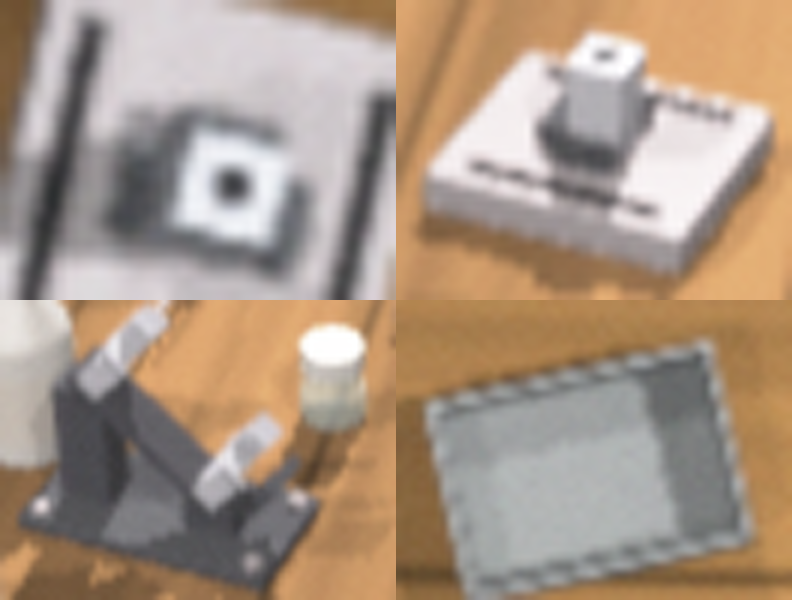

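In crop 2 the plate's rear stop is the dark block above the workpiece in the top view, i.e. towards world +x, with the opening towards the robot. The cradle's high end also points to world +x. Next I fit poses from the corner pixels.

```bash
cat > fit.py <<'E'
from h import *
from scipy.optimize import least_squares
def P(o,s,off,pts): return [((x-off[0]+.5)/s-.5+o[0],(y-off[1]+.5)/s-.5+o[1]) for x,y in pts]
def fit(name,hx,hy,z,top,side,yaw0,corners=None):
    S=[(hx,hy),(hx,-hy),(-hx,-hy),(-hx,hy)]
    if corners: S=corners
    def g(p,idx,zz=z):
        c,s=np.cos(p[2]),np.sin(p[2]); x,y=S[idx]
        return np.array([p[0]+c*x-s*y,p[1]+s*x+c*y,z])
    def r(p,l): return np.concatenate([(pix(cam,g(p,i))-q) for cam,i,q in l])
    for nm,l in (("top",top),("side",side),("both",top+side)):
        if len(l)<2: continue
        f=least_squares(r,[500,0,yaw0],x_scale=[100,100,.1],args=(l,))
        print(name,nm,f.x[:2].round(1),np.degrees(f.x[2]).round(1),"rms px",np.sqrt(np.mean(f.fun**2)).round(2))
T=lambda q,idx=range(4):[("top",i,a) for i,a in zip(idx,q)]
Sd=lambda q,idx:[("side",i,a) for i,a in zip(idx,q)]
fit("plate",60,55,20,T(P((308,160),6,(396,300),[(520,325),(713,375),(668,580),(475,535)])),
  Sd(P((243,145),396/46,(396,0),[(425,185),(530,55),(775,110),(680,245)]),[0,1,2,3]),-.2)
fit("block",13,13,65,T(P((324,168),12,(0,0),[(195,130),(298,160),(272,262),(172,228)])),
  Sd(P((243,145),396/46,(396,0),[(567,62),(588,33),(646,42),(625,75)]),[0,1,2,3]),-.2)
fit("cradle",75,40,10,T(P((232,113),6,(0,300),[(155,322),(290,350),(245,597),(107,572)])),
  Sd(P((180,165),6,(0,300),[(20,520),(320,500),(268,585)]),[0,2,3]),-.2)
# bar: yaw = direction of spigot, ~ +y
fit("bar",60,13,48,T(P((145,160),6,(0,0),[(47,100),(62,47),(275,100),(265,152)])),
  Sd(P((195,243),6,(396,0),[(550,218),(497,205),(620,25),(665,45)]),[1,0,3,2]) if 0 else
  Sd(P((195,243),6,(396,0),[(550,218),(497,205),(620,25),(665,45)]),[0,1,2,3]),1.5)
fit("tray",45,65,30,T(P((229,176),396/53,(396,300),[(425,405),(710,340),(752,540),(468,598)])),[],.2)
print("spig",ray("top",*P((145,160),6,(0,0),[(35,71)])[0],35))
# IK-free: tool pose
E
python3 fit.py
```

```text
plate top [ 525.6 -279.4] -13.1 rms px 0.2
plate side [ 525.2 -272.5] -13.1 rms px 0.46
plate both [ 525.6 -278.1] -13.1 rms px 0.58
block top [ 523.2 -278.4] -15.7 rms px 0.4
block side [ 525.3 -276.5] -9.9 rms px 0.11
block both [ 524.2 -278. ] -13.9 rms px 0.42
cradle top [682.1 -24.7] -9.9 rms px 0.29
cradle side [679.5 -18.3] -9.7 rms px 0.35
cradle both [681.3 -23.3] -10.0 rms px 0.62
bar top [543.2 280.2] 77.1 rms px 0.45
bar side [542.9 284.2] 77.3 rms px 0.4
bar both [543.2 282. ] 77.2 rms px 0.59
tray top [476.    8.4] 13.0 rms px 0.28
tray both [476.    8.4] 13.0 rms px 0.28
spig [560.42749747 353.08316653  35.        ]
```

```bash
cat >> h.py <<'E'
from scipy.spatial.transform import Rotation as R
def Rt(yaw,tilt=0): # tool x along yaw (deg), z down, tilted so z leans toward x by tilt deg
    c,s=np.cos(np.radians(yaw)),np.sin(np.radians(yaw))
    M=np.array([[c,s,0],[s,-c,0],[0,0,-1.]])
    return M@R.from_rotvec([0,np.radians(tilt),0]).as_matrix()
def st():
    o=get_obs();print("t",round(o["clock"],2),"pos",np.round(o["tool_pos"],1),"F",np.round(o["force"],1),"M",np.round(o["moment"],2),"w",round(o["gripper_width"],3),"g",o["grip_force"],"q",np.round(o["joint_positions"],3).tolist());return o
def rel(pos,Rm,p0=None,R0=None):
    o=get_obs();p0=np.array(o["tool_pos"] if p0 is None else p0);R0=np.array(o["eef_rot"] if R0 is None else R0)
    r=R.from_matrix(R0.T@Rm).as_rotvec();d=R0.T@(np.array(pos)-p0)/10
    print("row",r.round(3).tolist(),d.round(2).tolist(),"rows",max(np.linalg.norm(d)/4.17,np.degrees(np.linalg.norm(r))/7.16).round(1))
E
python3 - <<'E'
from h import *
rel((525,-278,110),Rt(-13.3));rel((525,-278,36),Rt(-13.3))
E
```

```text
row [0.0, -0.0, 0.681] [35.24, -17.18, 12.13] rows 9.8
row [0.0, -0.0, 0.681] [35.24, -17.18, 19.53] rows 10.5
```

Emit:
apply_moves(plan=[[[0,0,0.681,35.24,-17.18,10.0,1],[0,0,0.681,35.24,-17.18,10.0,1],[0,0,0.681,35.24,-17.18,10.0,1],[0,0,0.681,35.24,-17.18,10.0,1],[0,0,0.681,35.24,-17.18,10.0,1],[0,0,0.681,35.24,-17.18,10.0,1],[0,0,0.681,35.24,-17.18,10.0,1],[0,0,0.681,35.24,-17.18,10.0,1],[0,0,0.681,35.24,-17.18,10.0,1],[0,0,0.681,35.24,-17.18,10.0,1],[0,0,0.681,35.24,-17.18,10.0,1],[0,0,0.681,35.24,-17.18,14,0.8],[0,0,0.681,35.24,-17.18,17,0.7],[0,0,0.681,35.24,-17.18,19.5,0.7],[0,0,0.681,35.24,-17.18,19.5,0.7],[0,0,0.681,35.24,-17.18,19.5,0.7]]], grip_force=25)

```text
clock: 2.83
tool_pos: [524.1, -277.9, 35.6]
eef_rot: [[0.973, -0.231, -0.002], [-0.231, -0.973, 0.001], [-0.002, -0.0, -1.0]]
force: [0.6, -0.1, 1.1]
gripper_width: 0.696
grip_force: 0.0
```

Run:
```python
from h import *
o=st();print(np.round(o["eef_rot"],3).tolist())
t=get_image("top");s=get_image("side")
def c(im,x,y,w,h): return cv2.resize(im[y:y+h,x:x+w],(396,300),interpolation=cv2.INTER_CUBIC)
A=np.hstack([c(t,308,160,66,50),c(s,233,130,66,50)])
cv2.imwrite("pics/grip1.png",A[:,:,::-1])
```

```text
t 2.83 pos [ 524.1 -277.9   35.6] F [ 0.6 -0.1  1.1] M [-0.   -0.02 -0.05] w 0.696 g 0.0 q [0.333, 0.825, 0.173, 1.82, -0.257, 0.521, -1.128]
[[0.973, -0.231, -0.002], [-0.231, -0.973, 0.001], [-0.002, -0.0, -1.0]]
```

View pics/grip1.png

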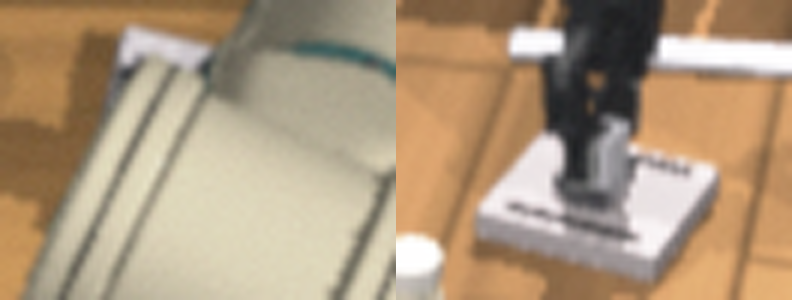

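Run:
```python
from h import *
o=get_obs();p=np.array(o["tool_pos"]);M=np.array(o["eef_rot"])
for lat in (-32,0,32):
  for b in(5,40): print(lat,b,((pix("side",p+M@[0,lat,-b])-[233,130])*6+[396,0]).round())
print("block top c",((pix("side",[525,-277,65])-[233,130])*6+[396,0]).round())
```

```text
-32 5 [578. 178.]
-32 40 [580. 129.]
0 5 [598. 153.]
0 40 [600. 104.]
32 5 [618. 128.]
32 40 [620.  80.]
block top c [601. 124.]
```

The side view shows the near finger at tile px 578, as predicted, with the block between the fingers. Closing now.

Emit:
apply_moves(plan=[[[0,0,0,0,0,0,0.2],[0,0,0,0,0,0,0.2],[0,0,0,0,0,0,0.2],[0,0,0,0,0,0,0.2],[0,0,0,0,0,0,0.2],[0,0,0,0,0,0,0.2],[0,0,0,0,0,0,0.2],[0,0,0,0,0,0,0.2]]], grip_force=25)

```text
clock: 3.6
tool_pos: [526.0, -278.4, 37.8]
eef_rot: [[0.973, -0.23, 0.002], [-0.23, -0.973, -0.001], [0.002, 0.0, -1.0]]
force: [-0.7, 1.8, 6.6]
gripper_width: 0.302
grip_force: 25.5
```

Run:
```python
from h import *
o=st()
rel((524,-278,105),Rt(-13.3));rel((476,0,120),Rt(13));rel((476,8,120),Rt(-13.3))
```

```text
t 3.6 pos [ 526.  -278.4   37.8] F [-0.7  1.8  6.6] M [ 0.15  0.14 -0.04] w 0.302 g 25.48372060060501 q [0.332, 0.822, 0.173, 1.819, -0.257, 0.52, -1.128]
row [0.0, -0.002, 0.0] [-0.18, 0.01, -6.72] rows 1.6
row [0.001, -0.002, -0.459] [-11.25, -25.94, -8.25] rows 7.1
row [0.0, -0.002, 0.0] [-11.43, -26.72, -8.26] rows 7.2
```

Emit:
apply_moves(plan=[[[0,0,0,0,0,-4,0.2],[0,0,0,0,0,-8,0.2],[0,0,-0.459,-11.43,-26.62,-8,0.2],[0,0,-0.459,-11.43,-26.62,-8,0.2],[0,0,-0.459,-11.43,-26.62,-8,0.2],[0,0,-0.459,-11.43,-26.62,-8,0.2],[0,0,-0.459,-11.43,-26.62,-8,0.2],[0,0,-0.459,-11.43,-26.62,-8,0.2],[0,0,-0.459,-11.43,-26.62,-8,0.2],[0,0,-0.459,-11.43,-26.62,-8,0.2],[0,0,-0.459,-11.43,-26.62,-8,0.2],[0,0,-0.459,-11.43,-26.62,-5,0.2],[0,0,-0.459,-11.43,-26.62,-2,0.2],[0,0,-0.459,-11.43,-26.62,0.5,0.2],[0,0,-0.459,-11.43,-26.62,0.9,0.2],[0,0,-0.459,-11.43,-26.62,1.2,0.2],[0,0,-0.459,-11.43,-26.62,1.2,0.2]]])

```text
clock: 5.02
tool_pos: [475.5, 6.2, 24.6]
eef_rot: [[0.975, 0.223, 0.0], [0.223, -0.975, -0.001], [0.0, 0.001, -1.0]]
force: [-0.3, 0.3, -1.4]
gripper_width: 0.3
grip_force: 25.2
```

Run:
```python
from h import *
o=st()
t=get_image("top");s=get_image("side")
def c(im,x,y,w,h): return cv2.resize(im[y:y+h,x:x+w],(396,300),interpolation=cv2.INTER_CUBIC)
A=np.vstack([np.hstack([c(t,308,160,66,50),c(s,233,140,66,50)]),np.hstack([c(t,220,175,66,50),c(s,235,190,66,50)])])
cv2.imwrite("pics/tray1.png",A[:,:,::-1])
cv2.imwrite("pics/t1.png",t[:,:,::-1]);cv2.imwrite("pics/s1.png",s[:,:,::-1])
```

```text
t 5.02 pos [475.5   6.2  24.6] F [-0.3  0.3 -1.4] M [-0.02  0.01  0.01] w 0.3 g 25.168374180793762 q [-0.122, 0.753, 0.074, 2.146, -0.204, 0.248, -1.217]
```

View pics/tray1.png

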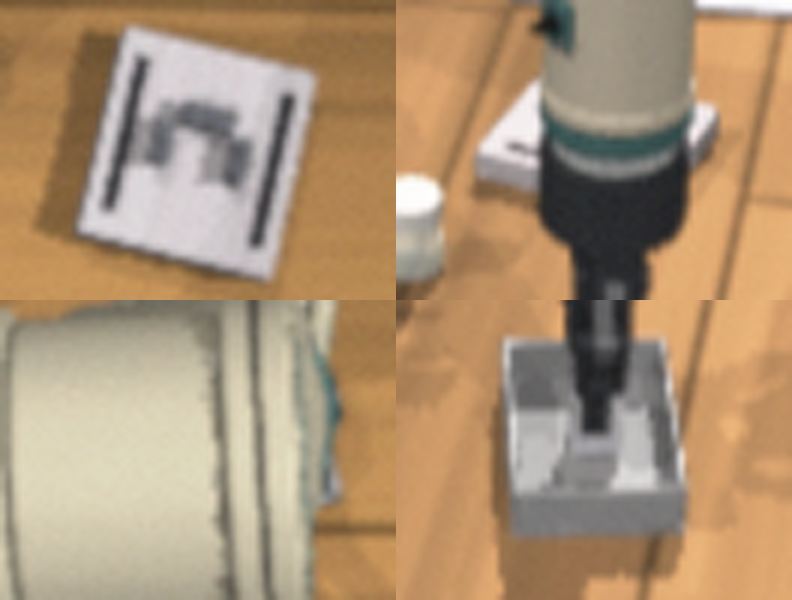

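The plate is empty and shows the U of stops with the rear stop at the far side (tile px (200,118)). The block hangs just over the tray floor in the middle of the tray. Releasing it, then over to the bar.

Run:
```python
from h import *
rel((544,284,110),Rt(77.2));rel((544,284,17),Rt(77.2))
```

```text
row [0.002, -0.002, -1.122] [12.84, -25.49, -8.44] rows 9.0
row [0.002, -0.002, -1.122] [12.82, -25.5, 0.86] rows 9.0
```

Emit:
apply_moves(plan=[[[0,0,0,0,0,0.15,0.25],[0,0,0,0,0,0.15,0.6],[0,0,0,0,0,0.15,0.6],[0,0,0,0,0,0.15,0.6],[0,0,0,0,0,0.15,0.6],[0,0,0,0,0,-4,0.6],[0,0,0,0,0,-8,0.7],[0,0,-1.122,12.84,-25.5,-9,0.8],[0,0,-1.122,12.84,-25.5,-9,0.8],[0,0,-1.122,12.84,-25.5,-9,0.8],[0,0,-1.122,12.84,-25.5,-9,0.8],[0,0,-1.122,12.84,-25.5,-9,0.8],[0,0,-1.122,12.84,-25.5,-9,0.8],[0,0,-1.122,12.84,-25.5,-9,0.8],[0,0,-1.122,12.84,-25.5,-9,0.8],[0,0,-1.122,12.84,-25.5,-9,0.8],[0,0,-1.122,12.84,-25.5,-9,0.8],[0,0,-1.122,12.84,-25.5,-9,0.8]]])

```text
clock: 6.62
tool_pos: [542.7, 284.2, 114.1]
eef_rot: [[0.224, 0.975, -0.001], [0.975, -0.224, -0.0], [-0.0, -0.001, -1.0]]
force: [-0.5, -0.3, -0.3]
gripper_width: 0.798
grip_force: 0.0
```

Run:
```python
from h import *
o=st()
rel((544,284,17),Rt(77.2))
t=get_image("top");s=get_image("side")
def c(im,x,y,w,h): return cv2.resize(im[y:y+h,x:x+w],(396,300),interpolation=cv2.INTER_CUBIC)
A=np.vstack([np.hstack([c(t,220,175,66,50),c(s,235,190,66,50)]),np.hstack([c(t,145,155,66,50),c(s,195,233,66,50)])])
cv2.imwrite("pics/tray2.png",A[:,:,::-1])
```

```text
t 6.62 pos [542.7 284.2 114.1] F [-0.5 -0.3 -0.3] M [-0.01 -0.01  0.02] w 0.798 g 0.0 q [-0.462, 0.719, -0.108, 1.727, 0.11, 0.702, -0.853]
row [-0.001, 0.0, -0.002] [0.01, 0.14, 9.71] rows 2.3
```

View pics/tray2.png

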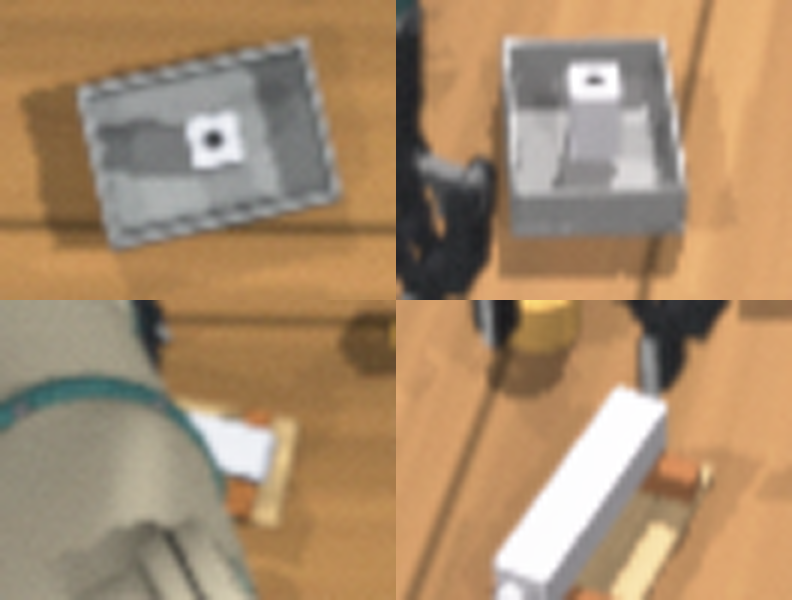

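The block stands in the tray, and the open fingers straddle the bar (side tile: fingers at (495,325) and (655,365), bar between). Descending and gripping.

Emit:
apply_moves(plan=[[[0,0,0,0,0,4,0.8],[0,0,0,0,0,8,0.8],[0,0,0,0,0,9.6,0.8],[0,0,0,0,0,9.6,0.8],[0,0,0,0,0,9.6,0.2],[0,0,0,0,0,9.6,0.2],[0,0,0,0,0,9.6,0.2],[0,0,0,0,0,9.6,0.2],[0,0,0,0,0,9.6,0.2],[0,0,0,0,0,9.6,0.2],[0,0,0,0,0,9.6,0.2],[0,0,0,0,0,9.6,0.2]]], grip_force=60)

```text
clock: 7.72
tool_pos: [544.3, 285.5, 20.5]
eef_rot: [[0.221, 0.975, 0.003], [0.975, -0.221, 0.002], [0.003, 0.003, -1.0]]
force: [-0.5, -0.3, 6.7]
gripper_width: 0.295
grip_force: 60.4
```

Run:
```python
from h import *
o=st()
p=np.array(o["tool_pos"]);M=np.array(o["eef_rot"]);print(np.round(M,3).tolist())
# where along the bar: bar origin est vs tcp
print("bar x at tcp",(p[:2]-[543.2,281])@M[:2,0])
yaw=-10
c,s=np.cos(np.radians(yaw)),np.sin(np.radians(yaw))
f=np.array([c,s,0]);t=f*np.cos(np.radians(40))+np.array([0,0,1])*np.sin(np.radians(40));n=-f*np.sin(np.radians(40))+np.array([0,0,1])*np.cos(np.radians(40))
for C in ([682.1,-24.7],[681.3,-23.3]):
    C=np.r_[C,0];seat=C+f*-63+[0,0,46];mid=seat+63*t
    print("seat",seat.round(1),"mid",mid.round(1), "pix mid",pix("top",mid),"tcp in place (grip axis off 18)",(mid-18*n).round(1))
    hov=mid-18*n+60*n
    rel(p+[0,0,180],M);rel(hov+8*t,Rt(yaw,40));rel(mid-18*n,Rt(yaw,40))
```

```text
t 7.72 pos [544.3 285.5  20.5] F [-0.5 -0.3  6.7] M [-0.07  0.11 -0.06] w 0.295 g 60.38597345352173 q [-0.476, 0.858, -0.087, 1.762, 0.132, 0.523, -0.87]
[[0.221, 0.975, 0.003], [0.975, -0.221, 0.002], [0.003, 0.003, -1.0]]
bar x at tcp 4.661025728765913
seat [620.1 -13.8  46. ] mid [667.6 -22.1  86.5] pix mid [264.68487776 137.59004812] tcp in place (grip axis off 18) [679.  -24.1  72.7]
row [0.0, 0.0, 0.0] [0.05, 0.05, -18.0] rows 4.3
row [-0.529, 0.552, 1.455] [-27.36, 16.76, -10.35] rows 13.2
row [-0.529, 0.552, 1.455] [-27.22, 19.98, -5.23] rows 13.2
seat [619.3 -12.4  46. ] mid [666.8 -20.7  86.5] pix mid [264.24987033 137.82438986] tcp in place (grip axis off 18) [678.2 -22.7  72.7]
row [0.0, 0.0, 0.0] [0.05, 0.05, -18.0] rows 4.3
row [-0.529, 0.552, 1.455] [-27.24, 16.65, -10.35] rows 13.2
row [-0.529, 0.552, 1.455] [-27.1, 19.87, -5.23] rows 13.2
```

Bar gripped (opening 0.295, 60 N), its lateral position agreeing with the top fit within 0.1 mm. Lift and move over the cradle.

```bash
cat >> h.py <<'E'
def cradle(C=(682,-24.5),yaw=-10.):
    f=np.array([np.cos(np.radians(yaw)),np.sin(np.radians(yaw)),0]);k=np.array([0,0,1.]);a=np.radians(40)
    t=f*np.cos(a)+k*np.sin(a);n=-f*np.sin(a)+k*np.cos(a)
    seat=np.r_[C,0]-63*f+46*k
    return seat,t,n,f
E
python3 - <<'E'
from h import *
seat,t,n,f=cradle()
seated=seat+64.7*t-14.5*n   # TCP when seated
print(seated.round(1))
rel(seated+60*n+10*t+np.array([0,0,50]),Rt(-10,40))
E
```

```text
[677.9 -23.8  76.5]
row [-0.529, 0.552, 1.455] [-27.33, 16.82, -15.86] rows 13.2
```

Emit:
apply_moves(plan=[[[0,0,0,0,0,-4,0.2],[0,0,0,0,0,-8,0.2],[0,0,0,0,0,-12,0.2],[0,0,0,0,0,-16,0.2],[-0.529,0.552,1.455,-27.3,16.8,-15.9,0.2],[-0.529,0.552,1.455,-27.3,16.8,-15.9,0.2],[-0.529,0.552,1.455,-27.3,16.8,-15.9,0.2],[-0.529,0.552,1.455,-27.3,16.8,-15.9,0.2],[-0.529,0.552,1.455,-27.3,16.8,-15.9,0.2],[-0.529,0.552,1.455,-27.3,16.8,-15.9,0.2],[-0.529,0.552,1.455,-27.3,16.8,-15.9,0.2],[-0.529,0.552,1.455,-27.3,16.8,-15.9,0.2],[-0.529,0.552,1.455,-27.3,16.8,-15.9,0.2],[-0.529,0.552,1.455,-27.3,16.8,-15.9,0.2],[-0.529,0.552,1.455,-27.3,16.8,-15.9,0.2],[-0.529,0.552,1.455,-27.3,16.8,-15.9,0.2],[-0.529,0.552,1.455,-27.3,16.8,-15.9,0.2],[-0.529,0.552,1.455,-27.3,16.8,-15.9,0.2],[-0.529,0.552,1.455,-27.3,16.8,-15.9,0.2],[-0.529,0.552,1.455,-27.3,16.8,-15.9,0.2]]])

```text
clock: 9.38
tool_pos: [667.3, -14.4, 219.6]
eef_rot: [[0.86, -0.122, 0.496], [-0.091, -0.992, -0.086], [0.503, 0.029, -0.864]]
force: [-1.1, -0.0, -3.2]
gripper_width: 0.293
grip_force: 59.8
```

Run:
```python
from h import *
o=st();M=np.array(o["eef_rot"]);print(np.degrees(np.arctan2(M[1,0],M[0,0])),np.degrees(np.arcsin(M[2,0])))
seat,t,n,f=cradle()
seated=seat+64.7*t-14.5*n
for k in(30,10): rel(seated+k*n+8*t,Rt(-10,40))
cv2.imwrite("pics/t2.png",get_image("top")[:,:,::-1]);cv2.imwrite("pics/s2.png",get_image("side")[:,:,::-1])
```

```text
t 9.38 pos [667.3 -14.4 219.6] F [-1.1 -0.  -3.2] M [ 0.15  0.8  -0.06] w 0.293 g 59.812840819358826 q [-0.504, 0.569, 0.62, 2.019, -1.099, 0.234, -0.702]
-6.038583198229181 30.177890050795064
row [-0.007, 0.17, 0.059] [-5.92, 0.41, 9.88] rows 2.8
row [-0.007, 0.17, 0.059] [-5.58, 0.43, 11.85] rows 3.1
```

The wrist stopped at 30° tilt: j5 = -1.099 and j6 = 0.234 sit at their limits. I fit the arm's kinematics from the recorded poses to find a reachable configuration.

```bash
cat > kin.py <<'E'
from h import *
import itertools
from scipy.optimize import least_squares
D=[([1.056,0.628,0.038,1.517,-0.027,0.996,-0.02],[282.05,-585.63,231.31],[[0.901,0.434,0],[0.434,-0.901,0],[0,0,-1]]),
([0.333,0.825,0.173,1.82,-0.257,0.521,-1.128],[524.1,-277.9,35.6],[[0.973,-0.231,-0.002],[-0.231,-0.973,0.001],[-0.002,0,-1]]),
([0.332,0.822,0.173,1.819,-0.257,0.52,-1.128],[526.0,-278.4,37.8],[[0.973,-0.23,0.002],[-0.23,-0.973,-0.001],[0.002,0,-1]]),
([-0.122,0.753,0.074,2.146,-0.204,0.248,-1.217],[475.5,6.2,24.6],[[0.975,0.223,0],[0.223,-0.975,-0.001],[0,0.001,-1]]),
([-0.462,0.719,-0.108,1.727,0.11,0.702,-0.853],[542.7,284.2,114.1],[[0.224,0.975,-0.001],[0.975,-0.224,0],[0,-0.001,-1]]),
([-0.476,0.858,-0.087,1.762,0.132,0.523,-0.87],[544.3,285.5,20.5],[[0.221,0.975,0.003],[0.975,-0.221,0.002],[0.003,0.003,-1]]),
([-0.504,0.569,0.62,2.019,-1.099,0.234,-0.702],[667.3,-14.4,219.6],[[0.86,-0.122,0.496],[-0.091,-0.992,-0.086],[0.503,0.029,-0.864]])]
AX="zyzyzyz"
def frames(q,s,o1,o7):
    Rm=R.identity();out=[]
    for i in range(7):
        a=s[i]*q[i]+(o1 if i==0 else o7 if i==6 else 0)
        Rm=Rm*R.from_euler(AX[i],a);out.append(Rm.as_matrix())
    return out
if __name__=="__main__":
    best=[]
    for s in itertools.product([1,-1],repeat=7):
        if s[1]<0: continue
        def f(x): return np.concatenate([(frames(q,s,x[0],x[1])[-1]-np.array(M)).ravel() for q,p,M in D])
        for x0 in itertools.product([0,3.14],[0,1.57,3.14,-1.57]):
            r=least_squares(f,x0);best.append((r.cost,s,r.x))
    best.sort(key=lambda b:b[0])
    for b in best[:4]: print(b[0].round(4),b[1],b[2].round(3))
    _,s,x=best[0]
    # position: p = h z + R2 (a2,0,d3) + R4 (a4,0,d5)+ R7(0,0,t) + R6 (a6,0,0)
    A=[];B=[]
    for q,p,M in D:
        F=frames(q,s,*x)
        A.append(np.c_[[0,0,1],F[2][:,0],F[2][:,2],F[3][:,0],F[3][:,2],F[5][:,0],F[6][:,2]]);B.append(p)
    A=np.vstack(A);B=np.hstack(B);sol,res,rk,sv=np.linalg.lstsq(A,B,rcond=None)
    print("h,a3,d3,a4,d5,a6,t",sol.round(1),"rank",rk,"resid",(A@sol-B).round(1))
E
python3 kin.py
```

```text
0.0 (-1, 1, -1, 1, -1, 1, -1) [0.    1.571]
0.0 (-1, 1, -1, 1, -1, 1, -1) [0.    1.571]
0.0 (-1, 1, -1, 1, -1, 1, -1) [ 0.    -4.712]
0.0 (-1, 1, -1, 1, -1, 1, -1) [0.    1.571]
h,a3,d3,a4,d5,a6,t [374.9  -4.9 518.3  -8.1 379.5 -27.3 368.9] rank 7 resid [ 25.2  11.4  -2.2   6.6  18.3  -0.2   6.9  18.5  -0.4   0.7  21.3  -2.9
 -14.5  28.6   0.4 -16.7  28.    4.3  -1.3  -6.1   0.9]
```

```bash
cat >> kin.py <<'E'
S=(-1,1,-1,1,-1,1,-1);O=(0,np.pi/2)
def cols(q,names):
    F=frames(q,S,*O);return np.c_[tuple([F[i][:,j] for i,j in names])]
if __name__=="__main__":
    base=[(2,2),(4,2),(6,2),(0,0),(1,1),(3,1),(5,1)]
    for extra in ([],[(2,0)],[(4,0)],[(2,0),(4,0)]):
        nm=base+extra
        A=np.vstack([np.c_[[0,0,1],cols(q,nm)] for q,p,M in D]);B=np.hstack([p for _,p,_ in D])
        sol,_,rk,sv=np.linalg.lstsq(A,B,rcond=None)
        print(extra,sol.round(1),"sv min",sv[-1].round(3),"max res",abs(A@sol-B).max().round(2))
E
python3 kin.py|tail -4
```

```text
[(4, 0)] [ 3.345e+02  5.605e+02  3.818e+02  3.494e+02 -7.000e-01 -1.190e+01
 -1.650e+01  2.000e-01  4.000e-01] sv min 0.121 max res 0.36
[(2, 0), (4, 0)] [ 3.346e+02  5.605e+02  3.819e+02  3.494e+02 -6.000e-01 -1.190e+01
 -1.650e+01  2.000e-01 -1.000e-01  4.000e-01] sv min 0.11 max res 0.36
```

```bash
cat > ik.py <<'E'
from kin import *
nm=[(2,2),(4,2),(6,2),(1,1),(3,1)]
_A=np.vstack([np.c_[[0,0,1],cols(q,nm)] for q,p,M in D]);_B=np.hstack([p for _,p,_ in D])
PAR=np.linalg.lstsq(_A,_B,rcond=None)[0]
LO=np.array([-3.06,-.37,-1.25,.18,-1.1,.23,-2.94]);HI=np.array([3.06,2.12,1.32,2.47,4.24,1.98,2.94])
def fk(q):
    return np.c_[[0,0,1],cols(q,nm)]@PAR, frames(q,S,*O)[-1]
def err(q,p,M):
    pp,MM=fk(q);return np.r_[(pp-p)/100,R.from_matrix(MM.T@M).as_rotvec()]
rng=np.random.default_rng(0)
def ik(p,M,n=25,q0=None):
    sols=[]
    for k in range(n):
        x0=LO+(HI-LO)*rng.random(7) if q0 is None else np.clip(q0+rng.normal(0,.05*k,7),LO+1e-3,HI-1e-3)
        r=least_squares(lambda q:np.r_[err(q,p,M),.001*(q[2])],x0,bounds=(LO+.01,HI-.01),max_nfev=60)
        e=np.linalg.norm(err(r.x,p,M))
        if e<.02: sols.append(r.x)
    return sols
E
cat > t1.py <<'E'
from ik import *
print(PAR.round(1),abs(_A@PAR-_B).max().round(2))
seat,t,n,f=cradle()
def show(l,p,M):
    s=ik(p,M);u=[]
    for q in s:
        if not any(np.abs(q-v).max()<.3 for v in u): u.append(q)
    print(l,len(s),"|",[q.round(2).tolist() for q in u[:3]])
for flip in(0,180):
    for a in(40,30,20,10,0):
        z=Rt(-10,a)[:,2]
        Mx=Rt(-10,a)@R.from_rotvec([0,0,np.radians(flip)]).as_matrix()
        show(f"cradle a={a} flip{flip}",seat+64.7*t+14.5*z,Mx)
fp=np.array([np.cos(np.radians(-13.1)),np.sin(np.radians(-13.1)),0])
for a in(90,80,70,60,50,40):
    z=Rt(-13.1,a)[:,2]
    show(f"plate a={a}",np.array([525.6,-279,85])+14.5*z,Rt(-13.1,a))
E
python3 t1.py
```

```text
Traceback (most recent call last):
  File "t1.py", line 2, in <module>
    print(PAR.round(1),abs(_A@PAR-_B).max().round(2))
                           ^^
NameError: name '_A' is not defined
```

```bash
sed -i '2s/.*/print(PAR.round(1))/' t1.py; time python3 t1.py
```

```text
[335.4 559.4 381.4 350.  -11.6 -16.6]Traceback (most recent call last):
  File "t1.py", line 13, in <module>
    show(f"cradle a={a} flip{flip}",seat+64.7*t+14.5*z,Mx)
    ~~~~^^^^^^^^^^^^^^^^^^^^^^^^^^^^^^^^^^^^^^^^^^^^^^^^^^
  File "t1.py", line 5, in show
    s=ik(p,M);u=[]
  File "ik.py", line 15, in ik
    r=least_squares(lambda q:np.r_[err(q,p,M),.001*(q[2])],x0,bounds=(LO+.01,HI-.01),max_nfev=60)
    return func(*args, **kwargs)
    raise ValueError("Initial guess is outside of provided bounds")
ValueError: Initial guess is outside of provided bounds

real	0m1.724s
user	0m2.253s
sys	0m0.176s
```

```bash
sed -i 's/x0=LO+(HI-LO)\*rng.random(7) if/x0=LO+(HI-LO)*(.05+.9*rng.random(7)) if/; s/LO+1e-3,HI-1e-3/LO+.02,HI-.02/' ik.py; time python3 t1.py
```

```text
[335.4 559.4 381.4 350.  -11.6 -16.6]
cradle a=40 flip0 11 | [[-0.08, 0.81, -0.02, 2.2, 2.8, 0.57, 1.67], [-0.75, 1.26, 1.19, 2.22, 3.94, 0.98, 0.08], [0.59, 1.14, -1.14, 2.18, 2.19, 1.17, 2.71]]
cradle a=30 flip0 16 | [[0.04, 0.76, -0.16, 2.07, 2.29, 0.3, 2.23], [-0.31, 0.8, 0.36, 2.08, 3.64, 0.24, 0.76], [0.25, 0.81, -0.48, 2.06, 2.02, 0.48, 2.59]]
cradle a=20 flip0 10 | [[-0.31, 0.8, 0.41, 1.93, -1.09, 0.24, -0.77], [0.13, 0.77, -0.28, 1.91, 1.13, 0.29, -2.85]]
cradle a=10 flip0 14 | [[0.4, 0.9, -0.74, 1.74, 1.0, 0.73, -2.61], [0.21, 0.81, -0.38, 1.75, 0.65, 0.54, -2.33], [-0.28, 0.83, 0.42, 1.76, -0.61, 0.5, -1.23]]
cradle a=0 flip0 9 | [[0.36, 0.93, -0.67, 1.57, 0.69, 0.9, -2.31], [0.5, 1.06, -1.02, 1.56, 0.98, 1.1, -2.51], [-0.02, 0.84, 0.02, 1.58, -0.03, 0.72, -1.73]]
cradle a=40 flip180 18 | [[-0.05, 0.81, -0.07, 2.2, 2.75, 0.58, -1.41], [0.34, 0.9, -0.66, 2.19, 2.34, 0.82, -0.81], [-0.24, 0.82, 0.21, 2.2, 3.05, 0.54, -1.79]]
cradle a=30 flip180 17 | [[0.23, 0.8, -0.46, 2.06, 2.03, 0.47, -0.57], [0.58, 1.05, -1.1, 2.05, 1.89, 0.97, -0.22], [0.03, 0.76, -0.16, 2.07, 2.3, 0.3, 
[... 287 characters left out ...]
4, 0.92, -0.81, 1.74, 1.05, 0.78, 0.5]]
cradle a=0 flip180 16 | [[-0.1, 0.85, 0.17, 1.58, -0.19, 0.73, 1.55], [0.45, 1.0, -0.89, 1.56, 0.88, 1.01, 0.7], [-0.26, 0.89, 0.46, 1.59, -0.51, 0.78, 1.81]]
plate a=90 4 | [[1.22, 1.66, -0.58, 2.39, 3.96, 1.69, 2.61]]
plate a=80 16 | [[1.44, 1.74, -0.94, 2.46, 3.64, 1.34, 2.93], [1.61, 2.0, -1.24, 2.46, 3.41, 1.15, -2.91]]
plate a=70 0 | []
plate a=60 0 | []
plate a=50 10 | [[0.86, 0.95, -0.39, 2.46, 3.24, 1.03, 2.01], [1.05, 1.03, -0.68, 2.45, 3.04, 1.01, 2.32]]
plate a=40 8 | [[0.91, 0.86, -0.52, 2.36, 2.98, 0.67, 2.19], [0.28, 0.86, 0.42, 2.38, 3.74, 0.9, 1.21], [0.53, 0.81, 0.05, 2.37, 3.49, 0.75, 1.54]]
real	1m45.981s
user	1m46.457s
sys	0m0.143s
```

```bash
cat > t2.py <<'E'
from ik import *
from multiprocessing import Pool
jobs=[]
for dy in(90,-90,180,0):
    for a in(45,60,70,80):
        if dy==0 and a>50: continue
        for fl in(0,180):
            M=Rt(-13.1+dy,a);z=M[:,2];jobs.append((f"plate dyaw{dy} a{a} fl{fl}",np.array([525.6,-279,88])+14.5*z,M@R.from_rotvec([0,0,np.radians(fl)]).as_matrix()))
for d in(-30,-20):
    for fl in(0,180):
        M=Rt(77.2,d);jobs.append((f"stand lean{d} fl{fl}",np.array([544,284,35])+14.5*M[:,2],M@R.from_rotvec([0,0,np.radians(fl)]).as_matrix()))
def go(j):
    l,p,M=j;s=ik(p,M,14);u=[]
    for q in s:
        if not any(np.abs(q-v).max()<.4 for v in u): u.append(q)
    return f"{l} {len(s)} | {[q.round(2).tolist() for q in u[:4]]}"
if __name__=="__main__":
    with Pool(8) as P_: 
        for r in P_.imap(go,jobs): print(r,flush=True)
E
time OMP_NUM_THREADS=1 python3 t2.py
```

```text
plate dyaw90 a45 fl0 9 | [[1.18, 1.14, -0.77, 1.5, -0.02, 1.03, 0.43], [0.74, 1.01, 0.08, 1.52, -0.76, 1.24, 1.06]]
plate dyaw90 a45 fl180 6 | [[0.58, 1.04, 0.38, 1.52, -0.95, 1.39, -1.93], [0.82, 1.0, -0.06, 1.51, -0.66, 1.18, -2.16]]
plate dyaw90 a60 fl0 8 | [[1.3, 1.35, -0.98, 1.38, 0.04, 1.21, 0.4], [0.86, 1.14, -0.02, 1.4, -0.78, 1.43, 1.07]]
plate dyaw90 a60 fl180 6 | [[0.74, 1.15, 0.21, 1.4, -0.93, 1.55, -1.96], [1.0, 1.16, -0.31, 1.39, -0.57, 1.32, -2.23]]
plate dyaw90 a70 fl0 8 | [[1.28, 1.42, -0.91, 1.3, -0.12, 1.32, 0.53], [0.99, 1.25, -0.24, 1.31, -0.69, 1.49, 0.99]]
plate dyaw90 a70 fl180 6 | [[0.83, 1.24, 0.1, 1.32, -0.91, 1.65, -1.99], [1.03, 1.26, -0.33, 1.31, -0.62, 1.46, -2.21]]
plate dyaw90 a80 fl0 8 | [[1.2, 1.43, -0.69, 1.22, -0.4, 1.48, 0.73], [0.95, 1.34, -0.13, 1.23, -0.83, 1.69, 1.06]]
plate dyaw90 a80 fl180 6 | [[0.88, 1.33, 0.01, 1.24, -0.92, 1.76, -2.01], [1.15, 1.4, -0.56, 1.22, -0.51, 1.52, -2.32]]
plate dyaw-90 a45 fl0 13 | [[-0.32, 1.01, 0.58, 1.87, 0.55, 0.57, 2.47], [-0.53, 1.24, 1.05, 1.88, -0.4, 0.51, -2.93], [0.18, 0.92, -0.23, 1.85, 1.18, 1.08, 1
[... 1873 characters left out ...]
, 0.92, -1.52]]
stand lean-30 fl0 10 | [[-0.88, 1.08, 0.36, 1.39, 0.02, 1.11, -0.87], [-0.58, 1.06, -0.22, 1.38, 0.51, 1.23, -1.26], [-0.31, 1.19, -0.82, 1.37, 0.95, 1.52, -1.56]]
stand lean-30 fl180 9 | [[-0.27, 1.23, -0.94, 1.37, 1.03, 1.59, 1.54], [-0.45, 1.1, -0.5, 1.37, 0.73, 1.34, 1.73], [-0.78, 1.06, 0.16, 1.39, 0.2, 1.13, 2.13]]
stand lean-20 fl0 10 | [[-0.49, 0.98, -0.3, 1.51, 0.54, 1.03, -1.28], [-0.17, 1.17, -0.97, 1.5, 1.04, 1.4, -1.63], [-0.71, 0.97, 0.11, 1.52, 0.17, 0.93, -0.98]]
stand lean-20 fl180 9 | [[-0.17, 1.17, -0.97, 1.5, 1.04, 1.4, 1.51], [-0.42, 1.0, -0.43, 1.51, 0.65, 1.09, 1.78], [-0.7, 0.97, 0.09, 1.52, 0.18, 0.93, 2.15]]
real	0m39.052s
user	2m26.476s
sys	0m0.622s
```

The limits rule out 40° tilt with this perpendicular grip. If I grip the bar with the tool leaning 30° along it, the cradle pose needs only 10° tilt and the upright pose 60° from the side. Both are comfortable in this arm branch. So I put the bar back on its bearers and regrip it leaning.

Run:
```python
from h import *
rel((544.3,285.5,190),Rt(77.2))
seat,t,n,f=cradle()
rel((544.3,285.5,190),Rt(77.2),seat+64.7*t-14.5*n+60*n+10*t+np.array([0,0,50]),Rt(-10,40))
```

```text
row [0.406, -0.407, -1.414] [-14.49, -28.08, -6.02] rows 12.2
row [0.529, -0.556, -1.455] [-11.11, -28.14, -10.78] rows 13.2
```

Emit:
apply_moves(plan=[[[0.406,-0.407,-1.414,-14.5,-28.1,-6,0.2],[0.406,-0.407,-1.414,-14.5,-28.1,-6,0.2],[0.406,-0.407,-1.414,-14.5,-28.1,-6,0.2],[0.406,-0.407,-1.414,-14.5,-28.1,-6,0.2],[0.406,-0.407,-1.414,-14.5,-28.1,-6,0.2],[0.406,-0.407,-1.414,-14.5,-28.1,-6,0.2],[0.406,-0.407,-1.414,-14.5,-28.1,-6,0.2],[0.406,-0.407,-1.414,-14.5,-28.1,-6,0.2],[0.406,-0.407,-1.414,-14.5,-28.1,-6,0.2],[0.406,-0.407,-1.414,-14.5,-28.1,-6,0.2],[0.406,-0.407,-1.414,-14.5,-28.1,-6,0.2],[0.406,-0.407,-1.414,-14.5,-28.1,-6,0.2],[0.406,-0.407,-1.414,-14.5,-28.1,-6,0.2],[0.406,-0.407,-1.414,-14.5,-28.1,-6,0.2]]])

```text
clock: 10.65
tool_pos: [546.8, 281.3, 188.9]
eef_rot: [[0.229, 0.974, 0.0], [0.974, -0.229, 0.0], [0.0, 0.0, -1.0]]
force: [-0.2, 0.1, -3.2]
gripper_width: 0.292
grip_force: 60.1
```

Run:
```python
from h import *
o=st();print(np.round(o["eef_rot"],3).tolist())
rel((544.3,285.5,60),Rt(77.2));rel((544.3,285.5,21.5),Rt(77.2))
```

```text
t 10.65 pos [546.8 281.3 188.9] F [-0.2  0.1 -3.2] M [-0.02  0.02  0.02] w 0.292 g 60.103068351745605 q [-0.856, 0.688, 0.565, 1.676, -0.445, 0.909, -0.347]
[[0.229, 0.974, 0.0], [0.974, -0.229, 0.0], [0.0, 0.0, -1.0]]
row [0.0, -0.0, -0.007] [0.35, -0.34, 12.89] rows 3.1
row [0.0, -0.0, -0.007] [0.35, -0.34, 16.74] rows 4.0
```

Emit:
apply_moves(plan=[[[0,0,-0.007,0.35,-0.35,4,0.2],[0,0,-0.007,0.35,-0.35,8,0.2],[0,0,-0.007,0.35,-0.35,12,0.2],[0,0,-0.007,0.35,-0.35,15,0.2],[0,0,-0.007,0.35,-0.35,16.2,0.2],[0,0,-0.007,0.35,-0.35,16.6,0.2],[0,0,-0.007,0.35,-0.35,16.8,0.2],[0,0,-0.007,0.35,-0.35,16.8,0.2]]])

```text
clock: 11.32
tool_pos: [544.7, 286.0, 22.6]
eef_rot: [[0.222, 0.975, 0.003], [0.975, -0.222, -0.0], [0.0, 0.003, -1.0]]
force: [0.0, -0.6, -2.8]
gripper_width: 0.298
grip_force: 59.9
```

Run:
```python
from h import *
o=st()
# lean grasp: bar x=+3.5; bar axis z=35, bar x of current tcp ~4.7
p=np.array(o["tool_pos"]);u=np.array([np.cos(np.radians(77.2)),np.sin(np.radians(77.2)),0])
c=np.array([p[0],p[1],35])-1.5*u
M=Rt(77.2,-30);z=M[:,2]
rel(c+14.5*z-90*z,M);rel(c+14.5*z,M)
```

```text
t 11.32 pos [544.7 286.   22.6] F [ 0.  -0.6 -2.8] M [ 0.01 -0.01  0.03] w 0.298 g 59.92774307727814 q [-0.776, 0.901, 0.412, 1.768, -0.591, 0.596, -0.229]
row [0.003, -0.524, -0.001] [3.63, 0.02, -7.77] rows 4.2
row [0.003, -0.524, -0.001] [-0.88, -0.0, 0.02] rows 4.2
```

Emit:
apply_moves(plan=[[[0,0,0,0,0,0.2,0.2],[0,0,0,0,0,0.2,0.7],[0,0,0,0,0,0.2,0.7],[0,0,0,0,0,0.2,0.7],[0,0,0,0,0,0.2,0.7],[0,0,0,0,0,-4,0.7],[0,0,0,1,0,-8,0.7],[0,-0.524,0,3.6,0,-7.8,0.7],[0,-0.524,0,3.6,0,-7.8,0.7],[0,-0.524,0,3.6,0,-7.8,0.7],[0,-0.524,0,3.6,0,-7.8,0.7],[0,-0.524,0,3.6,0,-7.8,0.7],[0,-0.524,0,2,0,-5,0.7],[0,-0.524,0,0.2,0,-2,0.7],[0,-0.524,0,-0.95,0,0.1,0.7],[0,-0.524,0,-0.95,0,0.1,0.7]]])

```text
clock: 12.65
tool_pos: [537.8, 272.6, 16.3]
eef_rot: [[0.191, 0.974, -0.119], [0.84, -0.225, -0.494], [-0.508, -0.005, -0.861]]
force: [-0.7, -0.2, 0.2]
gripper_width: 0.699
grip_force: 0.0
```

Run:
```python
from h import *
o=st();print(np.round(o["eef_rot"],3).tolist())
for cam in("top","side"):
    print(cam,[(np.round(w(cam,d["location"])).tolist(),round(d["conf"],2)) for d in spot_in(cam,"bar") if w(cam,d["location"])[0]>500])
M=Rt(77.2,-30);u=np.array([np.cos(np.radians(77.2)),np.sin(np.radians(77.2)),0])
c=np.array([544.7,286,35])-1.5*u
rel(c+15.5*M[:,2],M)
```

```text
t 12.65 pos [537.8 272.6  16.3] F [-0.7 -0.2  0.2] M [ 0.46 -0.07  0.01] w 0.699 g 0.0 q [-1.021, 1.171, 0.679, 1.407, -0.291, 1.121, -0.618]
[[0.191, 0.974, -0.119], [0.84, -0.225, -0.494], [-0.508, -0.005, -0.861]]
top [([685.0, -17.0, 259.0], 0.75), ([618.0, 428.0, 20.0], 0.65)]
side [([655.0, 5.0, 231.0], 0.72), ([610.0, -126.0, 31.0], 0.7), ([616.0, 437.0, 17.0], 0.61)]
row [0.001, 0.002, 0.0] [-0.02, 0.11, -0.14] rows 0.0
```

Emit:
apply_moves(plan=[[[0,0,0,0,0.1,-0.1,0.7],[0,0,0,0,0.1,-0.1,0.2],[0,0,0,0,0.1,-0.1,0.2],[0,0,0,0,0.1,-0.1,0.2],[0,0,0,0,0.1,-0.1,0.2],[0,0,0,0,0.1,-0.1,0.2],[0,0,0,0,0.1,-0.1,0.2],[0,0,0,0,0.1,-0.1,0.2],[0,0,0,0,0.1,-0.1,0.2]]], grip_force=60)

```text
clock: 13.5
tool_pos: [543.3, 277.9, 22.3]
eef_rot: [[0.191, 0.976, -0.108], [0.845, -0.22, -0.488], [-0.5, 0.002, -0.866]]
force: [-0.5, 2.5, 5.9]
gripper_width: 0.294
grip_force: 59.8
```

Run:
```python
from h import *
o=st();M=np.array(o["eef_rot"]);p=np.array(o["tool_pos"]);print(np.round(M,3).tolist())
u=np.array([np.cos(np.radians(77.2)),np.sin(np.radians(77.2)),0])
# bar frame in tool
O=np.array([544.7,286,35])-4.7*u   # bar axis mid
print("bar mid in tool",(M.T@(O-p)).round(1),"bar x in tool",(M.T@u).round(3))
cv2.imwrite("pics/t3.png",get_image("top")[:,:,::-1]);cv2.imwrite("pics/s3.png",get_image("side")[:,:,::-1])
for n in("bar","bar_spigot"):
    print(n,[(np.round(w("side",d["location"])).tolist(),pix("side",w("side",d["location"])).round().tolist(),round(d["conf"],2)) for d in spot_in("side",n)])
```

```text
t 13.5 pos [543.3 277.9  22.3] F [-0.5  2.5  5.9] M [ 0.36  0.1  -0.06] w 0.294 g 59.80020225048065 q [-1.022, 1.164, 0.683, 1.395, -0.29, 1.127, -0.618]
[[0.191, 0.976, -0.108], [0.845, -0.22, -0.488], [-0.5, 0.002, -0.866]]
bar mid in tool [ -3.3  -0.4 -12.7] bar x in tool [ 0.866  0.002 -0.5  ]
bar [([616.0, 433.0, 17.0], [184.0, 310.0], 0.65), ([545.0, 323.0, 44.0], [222.0, 274.0], 0.62), ([261.0, 275.0, 27.0], [331.0, 281.0], 0.6), ([526.0, 324.0, 8.0], [229.0, 285.0], 0.59), ([384.0, 398.0, 24.0], [278.0, 312.0], 0.57), ([411.0, 227.0, 19.0], [278.0, 262.0], 0.46)]
bar_spigot [([383.0, 399.0, 25.0], [279.0, 312.0], 0.97), ([414.0, 225.0, 16.0], [276.0, 262.0], 0.69), ([259.0, 275.0, 25.0], [332.0, 282.0], 0.68), ([616.0, 435.0, 16.0], [183.0, 311.0], 0.6), ([547.0, 320.0, 49.0], [221.0, 272.0], 0.52), ([734.0, 392.0, 23.0], [145.0, 288.0], 0.27)]
```

```bash
cat >> h.py <<'E'
BT=np.array([-3.3,-0.4,-12.7])  # bar axis mid in tool
def seated(k_n=0,k_t=0,up=0,a=10,yaw=-10):
    seat,t,n,f=cradle();M=Rt(yaw,a)
    return seat+(60+k_t)*t+k_n*n+np.array([0,0,up])-M@BT, M
E
cat > t3.py <<'E'
from ik import *
o=get_obs();q=np.array(o["joint_positions"]);p=np.array(o["tool_pos"]);M0=np.array(o["eef_rot"])
print("fk err",err(q,p,M0).round(3))
def local(q,p,M):
    r=least_squares(lambda x:np.r_[err(x,p,M),.003*(x-q)],np.clip(q,LO+.006,HI-.006),bounds=(LO+.005,HI-.005));return r.x,np.linalg.norm(err(r.x,p,M))
p1=p+[0,0,150]
q,e=local(q,p1,M0);print(q.round(2),e.round(3))
from scipy.spatial.transform import Slerp
ph,Mh=seated(50,10,40)
sl=Slerp([0,1],R.from_matrix([M0,Mh]))
for s in np.linspace(.1,1,10):
    q,e=local(q,p1+(ph-p1)*s,sl(s).as_matrix())
print("hover",q.round(2),e.round(3))
for k in(30,10,0):
    pp,Mh=seated(k,10,0);q,e=local(q,pp,Mh);print(k,q.round(2),e.round(3))
rel(p1,M0);rel(ph,Mh);print(ph.round(),seated()[0].round(1))
E
python3 t3.py
```

```text
fk err [-0.003  0.001 -0.002 -0.    -0.    -0.   ]
[-1.05  0.98  0.75  1.35 -0.21  1.34 -0.59] 0.0
hover [-0.55  0.81  0.9   1.79 -0.91  0.79 -0.97] 0.0
30 [-0.5   0.89  0.82  1.79 -0.99  0.71 -0.91] 0.0
10 [-0.48  0.92  0.8   1.76 -1.01  0.71 -0.9 ] 0.0
0 [-0.47  0.94  0.79  1.75 -1.01  0.7  -0.9 ] 0.0
row [0.0, 0.0, 0.0] [-7.5, 0.03, -12.99] rows 3.6
row [0.271, 0.554, 1.526] [-29.83, 16.61, 1.66] rows 13.2
[646. -19. 157.] [670.5 -22.9  72.6]
```

Emit:
apply_moves(plan=[[[0,0,0,-2,0,-3.46,0.2],[0,0,0,-4,0,-6.93,0.2],[0,0,0,-6,0,-10.4,0.2],[0,0,0,-7.5,0,-13,0.2],[0.271,0.554,1.526,-29.8,16.6,1.7,0.2],[0.271,0.554,1.526,-29.8,16.6,1.7,0.2],[0.271,0.554,1.526,-29.8,16.6,1.7,0.2],[0.271,0.554,1.526,-29.8,16.6,1.7,0.2],[0.271,0.554,1.526,-29.8,16.6,1.7,0.2],[0.271,0.554,1.526,-29.8,16.6,1.7,0.2],[0.271,0.554,1.526,-29.8,16.6,1.7,0.2],[0.271,0.554,1.526,-29.8,16.6,1.7,0.2],[0.271,0.554,1.526,-29.8,16.6,1.7,0.2],[0.271,0.554,1.526,-29.8,16.6,1.7,0.2],[0.271,0.554,1.526,-29.8,16.6,1.7,0.2],[0.271,0.554,1.526,-29.8,16.6,1.7,0.2],[0.271,0.554,1.526,-29.8,16.6,1.7,0.2],[0.271,0.554,1.526,-29.8,16.6,1.7,0.2],[0.271,0.554,1.526,-29.8,16.6,1.7,0.2],[0.271,0.554,1.526,-29.8,16.6,1.7,0.2]]])

```text
clock: 15.37
tool_pos: [645.6, -19.0, 155.7]
eef_rot: [[0.971, -0.172, 0.168], [-0.169, -0.985, -0.031], [0.171, 0.002, -0.985]]
force: [-0.1, -0.3, -3.4]
gripper_width: 0.297
grip_force: 59.6
```

Run:
```python
from h import *
o=st();print(np.round(o["eef_rot"],3).tolist())
for k in ((20,10),(6,8),(0,4),(0,0)): rel(*seated(*k))
t=get_image("top");s=get_image("side")
def c(im,x,y,w,h): return cv2.resize(im[y:y+h,x:x+w],(396,300),interpolation=cv2.INTER_CUBIC)
cv2.imwrite("pics/hov.png",np.hstack([c(t,232,113,66,50),c(s,180,155,66,50)])[:,:,::-1])
```

```text
t 15.37 pos [645.6 -19.  155.7] F [-0.1 -0.3 -3.4] M [ 0.07  0.24 -0.06] w 0.297 g 59.58784103393555 q [-0.539, 0.808, 0.876, 1.793, -0.888, 0.775, -0.982]
[[0.971, -0.172, 0.168], [-0.169, -0.985, -0.031], [0.171, 0.002, -0.985]]
row [0.002, 0.003, 0.002] [0.93, -0.06, 6.38] rows 1.5
row [0.002, 0.003, 0.002] [1.46, -0.06, 7.7] rows 1.9
row [0.002, 0.003, 0.002] [1.41, -0.06, 8.42] rows 2.0
row [0.002, 0.003, 0.002] [1.07, -0.06, 8.62] rows 2.1
```

View pics/hov.png

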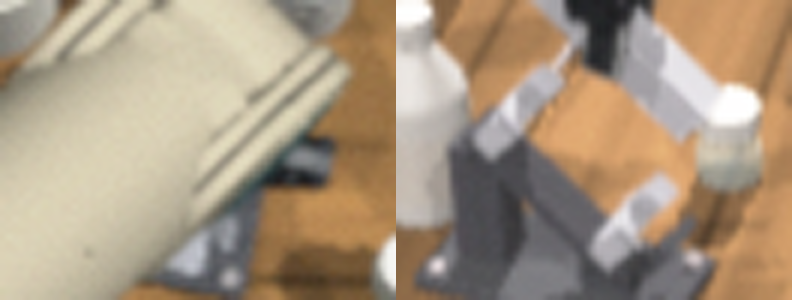

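The bar hangs parallel to the cradle slope, foot lower right (tile px (690,130)), lined up over the saddles. Lowering in steps.

Emit:
apply_moves(plan=[[[0,0,0,0.5,0,3.5,0.2],[0,0,0,0.93,-0.06,6.3,0.2],[0,0,0,1.3,-0.06,7.3,0.2],[0,0,0,1.44,-0.06,7.9,0.2],[0,0,0,1.44,-0.06,8.1,0.2],[0,0,0,1.44,-0.06,8.1,0.2],[0,0,0,1.44,-0.06,8.1,0.2]]])

```text
clock: 16.05
tool_pos: [673.7, -24.4, 79.9]
eef_rot: [[0.97, -0.175, 0.171], [-0.172, -0.985, -0.032], [0.174, 0.002, -0.985]]
force: [0.1, 1.0, -2.0]
gripper_width: 0.29
grip_force: 59.5
```

```bash
cat > t4.py <<'E'
from h import *
o=st();p=np.array(o["tool_pos"]);M=np.array(o["eef_rot"])
seat,t,n,f=cradle();b=p+M@BT-seat
s=np.cross(n,t);F=np.array(o["force"])+[0,0,3.2]
print("bar mid: t",(b@t-60).round(1),"n",(b@n).round(1),"side",(b@s).round(1),"rot err deg",np.degrees(R.from_matrix(M.T@Rt(-10,10)).as_rotvec()).round(2),"F t,n,s",(F@t).round(1),(F@n).round(1),(F@s).round(1))
print("tool comps of t,n",(M.T@t).round(3),(M.T@n).round(3))
E
python3 t4.py
```

```text
t 16.05 pos [673.7 -24.4  79.9] F [ 0.1  1.  -2. ] M [ 0.04  0.28 -0.  ] w 0.29 g 59.53993856906891 q [-0.459, 0.922, 0.768, 1.759, -0.992, 0.683, -0.918]
bar mid: t 7.3 n 3.3 side -0.9 rot err deg [ 0.11  0.01 -0.06] F t,n,s 0.8 1.0 1.0
tool comps of t,n [ 0.866  0.    -0.5  ] [-0.5    0.002 -0.866]
```

Emit:
apply_moves(plan=[[[0,0,0,0.1,0,0.17,0.2],[0,0,0,0.15,0,0.26,0.2],[0,0,0,0.2,0,0.35,0.2],[0,0,0,0.2,0,0.35,0.2]]])

```text
clock: 16.38
tool_pos: [675.6, -24.4, 77.5]
eef_rot: [[0.97, -0.175, 0.17], [-0.172, -0.985, -0.03], [0.172, 0.0, -0.985]]
force: [-6.7, 2.0, 10.0]
gripper_width: 0.289
grip_force: 61.4
```

```bash
python3 t4.py
```

```text
t 16.38 pos [675.6 -24.4  77.5] F [-6.7  2.  10. ] M [ 0.21  1.01 -0.01] w 0.289 g 61.351178884506226 q [-0.456, 0.927, 0.765, 1.754, -0.994, 0.685, -0.918]
bar mid: t 7.1 n 0.4 side -0.6 rot err deg [ 0.02  0.08 -0.06] F t,n,s 3.2 14.6 0.8
tool comps of t,n [ 0.865 -0.001 -0.501] [-0.501  0.001 -0.865]
```

Emit:
apply_moves(plan=[[[0,0,0,-0.2,0,0.05,0.2],[0,0,0,-0.37,0,0.15,0.2],[0,0,0,-0.54,0,0.25,0.2],[0,0,0,-0.63,0,0.3,0.2],[0,0,0,-0.63,0,0.3,0.2]]])

```text
clock: 16.8
tool_pos: [671.0, -23.9, 73.7]
eef_rot: [[0.969, -0.175, 0.172], [-0.172, -0.985, -0.032], [0.175, 0.001, -0.985]]
force: [-3.6, 1.2, 7.1]
gripper_width: 0.297
grip_force: 61.0
```

```bash
python3 t4.py
```

```text
t 16.8 pos [671.  -23.9  73.7] F [-3.6  1.2  7.1] M [ 0.07  0.57 -0.  ] w 0.297 g 60.98477482795715 q [-0.454, 0.924, 0.753, 1.771, -1.003, 0.664, -0.906]
bar mid: t 1.2 n 0.4 side -0.9 rot err deg [ 0.07 -0.07 -0.09] F t,n,s 3.8 10.3 0.6
tool comps of t,n [ 0.867 -0.001 -0.499] [-0.499  0.002 -0.867]
```

Emit:
apply_moves(plan=[[[0,0,0,-0.09,0,0.05,0.2],[0,0,0,-0.17,0,0.1,0.2],[0,0,0,-0.22,0,0.12,0.2],[0,0,0,-0.22,0,0.12,0.2]]])

```text
clock: 17.13
tool_pos: [669.2, -23.7, 72.1]
eef_rot: [[0.969, -0.175, 0.172], [-0.172, -0.985, -0.032], [0.175, 0.001, -0.985]]
force: [-2.7, -0.6, 7.1]
gripper_width: 0.294
grip_force: 61.0
```

```bash
python3 t4.py
```

```text
t 17.13 pos [669.2 -23.7  72.1] F [-2.7 -0.6  7.1] M [-0.04  0.57  0.01] w 0.294 g 60.978219509124756 q [-0.453, 0.923, 0.748, 1.777, -1.006, 0.657, -0.902]
bar mid: t -1.2 n 0.4 side -1.0 rot err deg [ 0.08 -0.08 -0.08] F t,n,s 4.7 9.5 -1.1
tool comps of t,n [ 0.867 -0.001 -0.499] [-0.499  0.002 -0.867]
```

Emit:
apply_moves(plan=[[[0,0,0,-0.09,0,0.05,0.2],[0,0,0,-0.17,0,0.1,0.2],[0,0,0,-0.22,0,0.12,0.2],[0,0,0,-0.22,0,0.12,0.2]]])

```text
clock: 17.47
tool_pos: [667.7, -23.4, 70.8]
eef_rot: [[0.969, -0.175, 0.173], [-0.172, -0.985, -0.032], [0.176, 0.001, -0.984]]
force: [-2.3, -0.2, 8.0]
gripper_width: 0.297
grip_force: 61.2
```

```bash
python3 t4.py
```

```text
t 17.47 pos [667.7 -23.4  70.8] F [-2.3 -0.2  8. ] M [-0.01  0.47 -0.02] w 0.297 g 61.162683963775635 q [-0.452, 0.922, 0.743, 1.782, -1.009, 0.65, -0.898]
bar mid: t -3.3 n 0.3 side -1.0 rot err deg [ 0.08 -0.12 -0.08] F t,n,s 5.5 10.0 -0.6
tool comps of t,n [ 0.867 -0.001 -0.498] [-0.498  0.002 -0.867]
```

Emit:
apply_moves(plan=[[[0,0,0,-0.09,0,0.05,0.2],[0,0,0,-0.17,0,0.1,0.2],[0,0,0,-0.26,0,0.15,0.2],[0,0,0,-0.26,0,0.15,0.2]]])

```text
clock: 17.8
tool_pos: [667.7, -23.4, 70.8]
eef_rot: [[0.968, -0.175, 0.178], [-0.172, -0.985, -0.033], [0.181, 0.001, -0.984]]
force: [-0.3, 1.5, 13.1]
gripper_width: 0.296
grip_force: 61.9
```

```bash
python3 t4.py
```

```text
t 17.8 pos [667.7 -23.4  70.8] F [-0.3  1.5 13.1] M [0.12 0.21 0.01] w 0.296 g 61.9494903087616 q [-0.451, 0.919, 0.738, 1.787, -1.013, 0.64, -0.893]
bar mid: t -3.3 n 0.3 side -1.0 rot err deg [ 0.07 -0.4  -0.08] F t,n,s 10.1 12.8 1.4
tool comps of t,n [ 0.87  -0.001 -0.494] [-0.494  0.002 -0.87 ]
```

The foot is on the stop: position unchanged under a further push, and force along the slope rises to 10 N. Letting go and backing off to check.

Emit:
apply_moves(plan=[[[0,0,0,0.1,0,-0.05,0.4],[0,0,0,0.1,0,-0.05,0.65],[0,0,0,0.1,0,-0.05,0.65],[0,0,0,0.1,0,-0.05,0.65],[0,0,0,0.1,0,-0.05,0.65],[0,0,0,0.1,0,-0.05,0.65],[0,0,0,0.1,0,-3,0.65],[0,0,0,0.1,0,-6,0.65],[0,0,0,0.1,0,-9,0.65],[0,0,0,0.1,0,-9,0.65],[0,0,0,0.1,0,-9,0.65]]])

```text
clock: 18.72
tool_pos: [650.7, -19.8, 156.9]
eef_rot: [[0.969, -0.175, 0.172], [-0.172, -0.985, -0.032], [0.175, 0.001, -0.985]]
force: [-0.8, 0.4, -0.1]
gripper_width: 0.65
grip_force: 0.0
```

Run:
```python
from h import *
o=st()
t=get_image("top");s=get_image("side")
def c(im,x,y,w,h): return cv2.resize(im[y:y+h,x:x+w],(396,300),interpolation=cv2.INTER_CUBIC)
cv2.imwrite("pics/cr.png",np.hstack([c(t,232,113,66,50),c(s,180,155,66,50)])[:,:,::-1])
seat,tt,n,f=cradle();print("exp top mid",(seat+60*tt+13*n).round(),pix("side",seat+60*tt+13*n).round(1),"foot",pix("side",seat).round(1),"spig",pix("side",seat+132*tt).round(1))
for nm in("bar","bar_spigot","bar_foot"):
    print(nm,[(np.round(w("side",d["location"])).tolist(),pix("side",w("side",d["location"])).round().tolist(),round(d["conf"],2)) for d in spot_in("side",nm) if w("side",d["location"])[0]>600])
```

```text
t 18.72 pos [650.7 -19.8 156.9] F [-0.8  0.4 -0.1] M [0.07 0.22 0.03] w 0.65 g 0.0 q [-0.531, 0.807, 0.866, 1.782, -0.879, 0.772, -0.996]
exp top mid [657. -20.  95.] [213.7 179.4] foot [224.9 194. ] spig [195.2 165.9]
bar [([617.0, 435.0, 18.0], [183.0, 310.0], 0.75), ([665.0, -12.0, 89.0], [211.0, 182.0], 0.73)]
bar_spigot [([614.0, 437.0, 17.0], [184.0, 311.0], 0.89), ([665.0, -14.0, 89.0], [211.0, 182.0], 0.83)]
bar_foot [([662.0, -16.0, 91.0], [212.0, 181.0], 0.79), ([610.0, -126.0, 31.0], [236.0, 179.0], 0.43)]
```

View pics/cr.png

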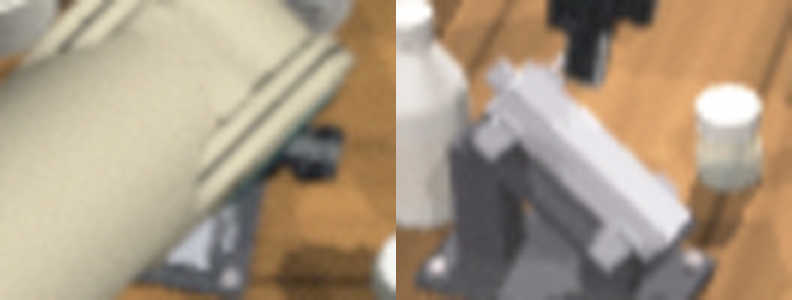

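The side view shows the released bar lying in both saddles, spigot up (tile px (500,75)), foot at the stop (tile px (685,225)). Now I plan the regrip and the path to the plate.

```bash
cat > t5.py <<'E'
from ik import *
from scipy.spatial.transform import Slerp
o=get_obs();q=np.array(o["joint_positions"])
def local(q,p,M):
    r=least_squares(lambda x:np.r_[err(x,p,M),.003*(x-q)],np.clip(q,LO+.006,HI-.006),bounds=(LO+.005,HI-.005));return r.x,np.linalg.norm(err(r.x,p,M))
BT2=np.array([-5.9,0,-11.2])
seat,t,n,f=cradle();Mc=Rt(-10,10);pg=np.array([670,-23.8,72.5])
rel(pg,Mc)
q,e=local(q,pg,Mc);print("grip",q.round(2),e.round(3))
pl=pg+60*n+np.array([0,0,60]);q,e=local(q,pl,Mc);print("lift",q.round(2),e.round(3))
rel(pl,Mc,pg,Mc)
for dy in (90,):
  for a in(60,):
    Mp=Rt(-13.1+dy,a);mid=np.array([525.6,-279,80])
    ph=mid+[0,0,80]-Mp@BT2
    sl=Slerp([0,1],R.from_matrix([Mc,Mp]));qq=q.copy()
    for s in np.linspace(.1,1,10):
        qq,e=local(qq,pl+(ph-pl)*s,sl(s).as_matrix());print(qq.round(2),e.round(3),(pl+(ph-pl)*s).round(), "bar axis z",(sl(s).as_matrix()@[.866,0,-.5]).round(2))
    qd,e=local(qq,mid-Mp@BT2,Mp);print("down",qd.round(2),e.round(3))
    rel(ph,Mp,pl,Mc)
E
python3 t5.py
```

```text
row [0.002, 0.004, -0.001] [0.72, 0.03, 8.37] rows 2.0
grip [-0.45  0.92  0.75  1.77 -1.    0.66 -0.9 ] 0.0
lift [-0.56  0.76  0.9   1.81 -0.85  0.79 -1.  ] 0.0
row [0.0, 0.0, 0.0] [-1.96, 0.0, -11.1] rows 2.7
[-0.41  0.68  0.76  1.91 -0.96  0.67 -0.68] 0.0 [622. -42. 177.] bar axis z [ 0.71 -0.06  0.7 ]
[-0.22  0.62  0.6   1.98 -1.09  0.63 -0.31] 0.0 [611. -67. 175.] bar axis z [ 0.66 -0.01  0.75]
[ 0.12  0.58  0.26  2.01 -1.09  0.55 -0.06] 0.0 [601. -92. 173.] bar axis z [0.6  0.04 0.8 ]
[ 0.39  0.6   0.05  2.   -1.09  0.58  0.19] 0.0 [ 591. -117.  171.] bar axis z [0.52 0.08 0.85]
[ 0.54  0.65 -0.01  1.97 -1.09  0.71  0.41] 0.0 [ 580. -142.  169.] bar axis z [0.44 0.1  0.89]
[ 0.66  0.71 -0.04  1.9  -1.03  0.84  0.57] 0.0 [ 570. -167.  167.] bar axis z [0.35 0.11 0.93]
[ 0.76  0.78 -0.07  1.81 -0.95  0.99  0.69] 0.0 [ 560. -192.  165.] bar axis z [0.26 0.1  0.96]
[ 0.83  0.86 -0.09  1.69 -0.86  1.14  0.79] 0.0 [ 549. -217.  163.] bar axis z [0.17 0.08 0.98]
[ 0.88  0.94 -0.12  1.56 -0.78  1.3   0.87] 0.0 [ 539. -242.  161.] bar axis z [0.08 0.05 1.  ]
[ 0.92  1.03 -0.14  1.41 -0.7   1.46  0.94] 0.0 [ 528. -267.  160.] bar axis z [-0. -0.  1.]
down [ 0.92  1.14 -0.14  1.39 -0.7   1.38  1.01] 0.0
row [0.893, 0.695, -1.276] [-6.1, 26.38, 0.85] rows 13.6
```

Emit:
apply_moves(plan=[[[0,0,0,0.7,0,3,0.65],[0,0,0,0.7,0,6,0.65],[0,0,0,0.7,0,7.7,0.65],[0,0,0,0.7,0,8.35,0.65],[0,0,0,0.7,0,8.35,0.65],[0,0,0,0.7,0,8.35,0.2],[0,0,0,0.7,0,8.35,0.2],[0,0,0,0.7,0,8.35,0.2],[0,0,0,0.7,0,8.35,0.2],[0,0,0,0.7,0,8.35,0.2],[0,0,0,0.7,0,8.35,0.2],[0,0,0,0.7,0,8.35,0.2]]], grip_force=60)

```text
clock: 19.97
tool_pos: [671.4, -24.0, 75.9]
eef_rot: [[0.97, -0.175, 0.171], [-0.172, -0.985, -0.032], [0.174, 0.001, -0.985]]
force: [-2.1, -0.7, 6.0]
gripper_width: 0.294
grip_force: 59.8
```

```bash
python3 t4.py
cat > t6.py <<'E'
from h import *
o=get_obs();p=np.array(o["tool_pos"]);M=np.array(o["eef_rot"])
seat,t,n,f=cradle()
pl=p+70*n+np.array([0,0,50]);rel(pl,M)
M1=Rt(77,10);p1=np.array([560,-180,190]);rel(p1,M1)
# bar mid in tool from cradle geometry (as seated, foot on stop) 
for sh in(0,-3.3): print("BT",(M.T@(seat+(60+sh)*t-p)).round(1))
E
python3 t6.py
```

```text
t 19.97 pos [671.4 -24.   75.9] F [-2.1 -0.7  6. ] M [-0.05  0.35 -0.02] w 0.294 g 59.80653405189514 q [-0.452, 0.919, 0.75, 1.768, -0.991, 0.664, -0.916]
bar mid: t 2.9 n 1.8 side -0.9 rot err deg [ 0.09 -0.04 -0.07] F t,n,s 4.4 8.3 -1.0
tool comps of t,n [ 0.866 -0.    -0.499] [-0.499  0.002 -0.866]
row [0.0, 0.0, 0.0] [-2.62, 0.02, -10.99] rows 2.7
row [0.265, 0.0, -1.497] [-6.13, 17.33, -12.65] rows 12.2
BT [-4.9 -1.3 -9.7]
BT [-7.8 -1.3 -8.1]
```

Emit:
apply_moves(plan=[[[0,0,0,-1.1,0,-1.9,0.2],[0,0,0,-2.2,0,-4.5,0.2],[0,0,0,-2.6,0,-8,0.2],[0,0,0,-2.6,0,-11,0.2],[0.265,0,-1.497,-6.1,17.3,-12.6,0.2],[0.265,0,-1.497,-6.1,17.3,-12.6,0.2],[0.265,0,-1.497,-6.1,17.3,-12.6,0.2],[0.265,0,-1.497,-6.1,17.3,-12.6,0.2],[0.265,0,-1.497,-6.1,17.3,-12.6,0.2],[0.265,0,-1.497,-6.1,17.3,-12.6,0.2],[0.265,0,-1.497,-6.1,17.3,-12.6,0.2],[0.265,0,-1.497,-6.1,17.3,-12.6,0.2],[0.265,0,-1.497,-6.1,17.3,-12.6,0.2],[0.265,0,-1.497,-6.1,17.3,-12.6,0.2],[0.265,0,-1.497,-6.1,17.3,-12.6,0.2],[0.265,0,-1.497,-6.1,17.3,-12.6,0.2],[0.265,0,-1.497,-6.1,17.3,-12.6,0.2],[0.265,0,-1.497,-6.1,17.3,-12.6,0.2]]])

```text
clock: 21.47
tool_pos: [560.0, -179.7, 188.0]
eef_rot: [[0.221, 0.975, 0.037], [0.96, -0.224, 0.169], [0.173, -0.002, -0.985]]
force: [0.1, 0.2, -2.7]
gripper_width: 0.291
grip_force: 59.4
```

```bash
cat > t7.py <<'E'
from h import *
import sys
o=st();p=np.array(o["tool_pos"]);M=np.array(o["eef_rot"])
BT2=np.array([-6.4,0,-9.7]);Mp=Rt(76.9,60);N=np.array([525.6,-279.,20])
fx=np.array([np.cos(np.radians(-13.1)),np.sin(np.radians(-13.1)),0]);fy=np.array([-fx[1],fx[0],0])
foot=p+M@BT2-60*(M@[.866,0,-.5]);d=foot-N
print("bar axis",(M@[.866,0,-.5]).round(3),"foot rel nest plate x,y,z",(d@fx).round(1),(d@fy).round(1),d[2].round(1),"F plate",(np.array(o["force"])@fx).round(1),(np.array(o["force"])@fy).round(1))
for dx,h in((-4,70),(-4,25),(-4,3)):
    rel(N+dx*fx+[0,0,60+h]-Mp@BT2,Mp)
E
python3 t7.py
```

```text
t 21.47 pos [ 560.  -179.7  188. ] F [ 0.1  0.2 -2.7] M [-0.26  0.09  0.05] w 0.291 g 59.44103121757507 q [0.119, 0.639, 0.396, 1.729, -0.512, 0.921, 0.557]
bar axis [0.173 0.747 0.642] foot rel nest plate x,y,z 11.1 50.6 137.9 F plate 0.0 0.2
row [-0.004, 0.874, 0.001] [-9.79, -1.52, 2.08] rows 7.0
row [-0.004, 0.874, 0.001] [-10.57, -1.51, 6.51] rows 7.0
row [-0.004, 0.874, 0.001] [-10.95, -1.51, 8.67] rows 7.0
```

Emit:
apply_moves(plan=[[[0,0.874,0,-9.8,-1.5,2.1,0.2],[0,0.874,0,-9.8,-1.5,2.1,0.2],[0,0.874,0,-9.8,-1.5,2.1,0.2],[0,0.874,0,-9.8,-1.5,2.1,0.2],[0,0.874,0,-9.8,-1.5,2.1,0.2],[0,0.874,0,-9.8,-1.5,2.1,0.2],[0,0.874,0,-9.8,-1.5,2.1,0.2],[0,0.874,0,-9.8,-1.5,2.1,0.2],[0,0.874,0,-9.8,-1.5,2.1,0.2],[0,0.874,0,-9.8,-1.5,2.1,0.2],[0,0.874,0,-10.3,-1.5,5,0.2],[0,0.874,0,-10.6,-1.5,6.5,0.2],[0,0.874,0,-10.6,-1.5,6.5,0.2],[0,0.874,0,-10.6,-1.5,6.5,0.2]]])

```text
clock: 22.63
tool_pos: [524.4, -265.7, 106.1]
eef_rot: [[0.114, 0.975, 0.192], [0.486, -0.223, 0.845], [0.866, -0.003, -0.499]]
force: [0.3, -0.0, -2.2]
gripper_width: 0.293
grip_force: 59.6
```

```bash
python3 t7.py
python3 - <<'E'
from h import *
t=get_image("top");s=get_image("side")
cv2.imwrite("pics/t9.png",t[:,:,::-1]);cv2.imwrite("pics/s9.png",s[:,:,::-1])
for cam in("side","top"):
  for nm in("bar","bar_spigot","bar_foot"):
    print(cam,nm,[(np.round(w(cam,d["location"])).tolist(),round(d["conf"],2)) for d in spot_in(cam,nm) if w(cam,d["location"])[1]<-200])
E
```

```text
t 22.63 pos [ 524.4 -265.7  106.1] F [ 0.3 -0.  -2.2] M [-1.26  0.26 -0.01] w 0.293 g 59.63403761386871 q [0.821, 1.102, 0.053, 1.411, -0.817, 1.491, 1.092]
bar axis [ 0.003 -0.001  1.   ] foot rel nest plate x,y,z -4.3 1.1 25.4 F plate 0.3 0.1
row [-0.005, -0.001, -0.001] [3.81, -0.0, -2.32] rows 1.1
row [-0.005, -0.001, -0.001] [-0.09, 0.01, -0.07] rows 0.0
row [-0.005, -0.001, -0.001] [-1.99, 0.02, 1.03] rows 0.5
side bar [([521.0, -260.0, 115.0], 0.51)]
side bar_spigot [([523.0, -263.0, 122.0], 0.56)]
side bar_foot [([518.0, -261.0, 119.0], 0.62)]
top bar [([519.0, -267.0, 163.0], 0.46)]
top bar_spigot [([521.0, -270.0, 164.0], 0.66)]
top bar_foot [([521.0, -271.0, 164.0], 0.49)]
```

Emit:
apply_moves(plan=[[[0,0,0,-0.5,0,0.2,0.2],[0,0,0,-1.04,0,0.48,0.2],[0,0,0,-1.25,0,0.6,0.2],[0,0,0,-1.48,0,0.73,0.2],[0,0,0,-1.48,0,0.73,0.2],[0,0,0,-1.48,0,0.73,0.2]]])

```text
clock: 23.53
tool_pos: [523.9, -267.7, 89.0]
eef_rot: [[0.115, 0.974, 0.193], [0.486, -0.225, 0.845], [0.866, -0.003, -0.499]]
force: [-0.1, -0.3, -2.5]
gripper_width: 0.292
grip_force: 59.6
```

```bash
python3 t7.py
```

```text
t 23.53 pos [ 523.9 -267.7   89. ] F [-0.1 -0.3 -2.5] M [-1.34  0.32 -0.09] w 0.292 g 59.63388204574585 q [0.825, 1.128, 0.051, 1.404, -0.818, 1.478, 1.105]
bar axis [ 0.003 -0.001  1.   ] foot rel nest plate x,y,z -4.4 -1.0 8.3 F plate -0.1 -0.3
row [-0.003, -0.001, -0.001] [5.4, 0.01, -2.99] rows 1.5
row [-0.003, -0.001, -0.001] [1.5, 0.02, -0.75] rows 0.4
row [-0.003, -0.001, -0.001] [-0.4, 0.03, 0.35] rows 0.1
```

Emit:
apply_moves(plan=[[[0,0,0,-0.12,0,0.18,0.2],[0,0,0,-0.25,0,0.26,0.2],[0,0,0,-0.38,0,0.34,0.2],[0,0,0,-0.47,0,0.39,0.2],[0,0,0,-0.47,0,0.39,0.2]]])

```text
clock: 23.95
tool_pos: [524.1, -266.8, 83.0]
eef_rot: [[0.114, 0.974, 0.193], [0.486, -0.224, 0.844], [0.866, -0.003, -0.5]]
force: [-0.0, -0.5, -3.0]
gripper_width: 0.296
grip_force: 59.6
```

```bash
python3 t7.py
```

```text
t 23.95 pos [ 524.1 -266.8   83. ] F [-0.  -0.5 -3. ] M [-1.37  0.25  0.  ] w 0.296 g 59.63435769081116 q [0.824, 1.136, 0.051, 1.404, -0.819, 1.471, 1.111]
bar axis [ 0.002 -0.001  1.   ] foot rel nest plate x,y,z -4.4 -0.0 2.3 F plate 0.1 -0.4
row [-0.003, -0.0, -0.001] [5.86, 0.01, -3.38] rows 1.6
row [-0.003, -0.0, -0.001] [1.97, 0.02, -1.13] rows 0.5
row [-0.003, -0.0, -0.001] [0.06, 0.02, -0.03] rows 0.0
```

Emit:
apply_moves(plan=[[[0,0,0,-0.09,0,0.05,0.2],[0,0,0,-0.17,0,0.1,0.2],[0,0,0,-0.26,0,0.15,0.2],[0,0,0,-0.26,0,0.15,0.2]]])

```text
clock: 24.28
tool_pos: [524.1, -266.8, 80.0]
eef_rot: [[0.114, 0.974, 0.193], [0.486, -0.225, 0.844], [0.866, -0.003, -0.5]]
force: [0.2, -0.2, -3.0]
gripper_width: 0.299
grip_force: 59.6
```

```bash
python3 t7.py
```

```text
t 24.28 pos [ 524.1 -266.8   80. ] F [ 0.2 -0.2 -3. ] M [-1.34  0.27  0.02] w 0.299 g 59.63465452194214 q [0.824, 1.14, 0.05, 1.403, -0.82, 1.469, 1.113]
bar axis [ 0.002 -0.001  1.   ] foot rel nest plate x,y,z -4.4 -0.1 -0.7 F plate 0.3 -0.2
row [-0.003, -0.0, -0.001] [6.12, 0.0, -3.52] rows 1.7
row [-0.003, -0.0, -0.001] [2.23, 0.02, -1.27] rows 0.6
row [-0.003, -0.0, -0.001] [0.32, 0.02, -0.17] rows 0.1
```

Emit:
apply_moves(plan=[[[0,0,0,-0.09,0,0.05,0.2],[0,0,0,-0.17,0,0.1,0.2],[0,0,0,-0.22,0,0.12,0.2],[0,0,0,-0.22,0,0.12,0.2]]])

```text
clock: 24.62
tool_pos: [524.1, -266.8, 79.9]
eef_rot: [[0.113, 0.975, 0.194], [0.484, -0.224, 0.846], [0.868, -0.001, -0.497]]
force: [-2.8, -0.8, 6.8]
gripper_width: 0.291
grip_force: 60.5
```

```bash
python3 t7.py
```

```text
t 24.62 pos [ 524.1 -266.8   79.9] F [-2.8 -0.8  6.8] M [-0.09  0.33  0.41] w 0.291 g 60.54043471813202 q [0.825, 1.142, 0.05, 1.401, -0.82, 1.471, 1.115]
bar axis [ 0.001 -0.004  1.   ] foot rel nest plate x,y,z -4.3 0.1 -0.8 F plate -2.5 -1.5
row [-0.003, -0.003, 0.0] [6.15, 0.01, -3.51] rows 1.7
row [-0.003, -0.003, 0.0] [2.24, 0.02, -1.27] rows 0.6
row [-0.003, -0.003, 0.0] [0.33, 0.02, -0.18] rows 0.1
```

Foot on the plate: about 10 N up, at nest height rather than at stop-top height. Now sliding back to the rear stop.

Emit:
apply_moves(plan=[[[0,0,0,0.15,0,-0.09,0.2],[0,0,0,0.15,0.15,-0.09,0.2],[0,0,0,0.15,0.3,-0.09,0.2],[0,0,0,0.15,0.4,-0.09,0.2],[0,0,0,0.15,0.4,-0.09,0.2]]])

```text
clock: 25.03
tool_pos: [528.2, -267.4, 79.9]
eef_rot: [[0.114, 0.975, 0.193], [0.485, -0.224, 0.845], [0.867, -0.002, -0.499]]
force: [-1.6, 0.6, 3.4]
gripper_width: 0.294
grip_force: 60.0
```

```bash
python3 t7.py
```

```text
t 25.03 pos [ 528.2 -267.4   79.9] F [-1.6  0.6  3.4] M [-0.41  0.35  0.35] w 0.294 g 59.9801766872406 q [0.821, 1.145, 0.049, 1.391, -0.821, 1.474, 1.106]
bar axis [ 0.002 -0.002  1.   ] foot rel nest plate x,y,z -0.2 0.4 -0.8 F plate -1.7 0.2
row [-0.004, -0.002, -0.001] [6.12, -0.41, -3.55] rows 1.7
row [-0.004, -0.002, -0.001] [2.22, -0.39, -1.31] rows 0.6
row [-0.004, -0.002, -0.001] [0.31, -0.39, -0.21] rows 0.1
```

Emit:
apply_moves(plan=[[[0,0,0,0,0.1,0,0.2],[0,0,0,0,0.2,0,0.2],[0,0,0,0,0.2,0,0.2]]])

```text
clock: 25.28
tool_pos: [528.8, -267.6, 80.0]
eef_rot: [[0.115, 0.975, 0.191], [0.485, -0.223, 0.846], [0.867, -0.005, -0.498]]
force: [-5.4, 0.6, 5.7]
gripper_width: 0.298
grip_force: 60.2
```

```bash
python3 t7.py|sed -n 1,2p
```

```text
t 25.28 pos [ 528.8 -267.6   80. ] F [-5.4  0.6  5.7] M [0.14 0.83 0.95] w 0.298 g 60.21409749984741 q [0.82, 1.146, 0.05, 1.387, -0.82, 1.477, 1.102]
bar axis [ 0.004 -0.003  1.   ] foot rel nest plate x,y,z 0.3 0.4 -0.7 F plate -5.4 -0.6
```

Rear stop reached: 2 mm commanded, 0.6 mm moved, -5.4 N. Easing off, then letting go and backing out along the tool axis.

Emit:
apply_moves(plan=[[[0,0,0,0.08,-0.1,-0.05,0.2],[0,0,0,0.08,-0.1,-0.05,0.2],[0,0,0,0.08,-0.1,-0.05,0.2]]])

```text
clock: 25.53
tool_pos: [528.6, -267.9, 80.0]
eef_rot: [[0.115, 0.975, 0.193], [0.486, -0.224, 0.844], [0.866, -0.003, -0.5]]
force: [-3.4, 2.4, 0.8]
gripper_width: 0.292
grip_force: 59.7
```

```bash
python3 t7.py|sed -n 1,2p
```

```text
t 25.53 pos [ 528.6 -267.9   80. ] F [-3.4  2.4  0.8] M [-0.69  0.63  0.54] w 0.292 g 59.68463659286499 q [0.821, 1.144, 0.05, 1.389, -0.821, 1.474, 1.104]
bar axis [ 0.003 -0.001  1.   ] foot rel nest plate x,y,z 0.3 -0.0 -0.7 F plate -3.8 1.6
```

Emit:
apply_moves(plan=[[[0,0,0,0,-0.05,0,0.25],[0,0,0,0,-0.05,0,0.35],[0,0,0,0,-0.05,0,0.5],[0,0,0,0,-0.05,0,0.65],[0,0,0,0,-0.05,0,0.65],[0,0,0,0,-0.05,0,0.65],[0,0,0,0,-0.05,-1.5,0.65],[0,0,0,0,-0.05,-4,0.65],[0,0,0,0,-0.05,-7,0.65],[0,0,0,0,-0.05,-11,0.65],[0,0,0,0,-0.05,-15,0.65],[0,0,0,0,-0.05,-15,0.65],[0,0,0,0,-0.05,-15,0.65],[0,0,0,0,-0.05,-15,0.65]]])

```text
clock: 26.7
tool_pos: [499.6, -394.3, 155.2]
eef_rot: [[0.114, 0.974, 0.194], [0.486, -0.225, 0.845], [0.867, -0.002, -0.499]]
force: [0.2, 0.2, 0.2]
gripper_width: 0.652
grip_force: 0.0
```

Run:
```python
from h import *
o=st()
t=get_image("top");s=get_image("side")
def c(im,x,y,w,h): return cv2.resize(im[y:y+h,x:x+w],(396,300),interpolation=cv2.INTER_CUBIC)
cv2.imwrite("pics/fin.png",np.vstack([np.hstack([c(t,312,158,52,40),c(s,240,130,52,40)]),np.hstack([c(t,0,0,512,384),c(s,0,0,512,384)])])[:,:,::-1])
```

```text
t 26.7 pos [ 499.6 -394.3  155.2] F [0.2 0.2 0.2] M [-0.86  0.22  0.  ] w 0.652 g 0.0 q [0.941, 1.155, 0.088, 1.077, -0.754, 1.766, 0.981]
```

View pics/fin.png

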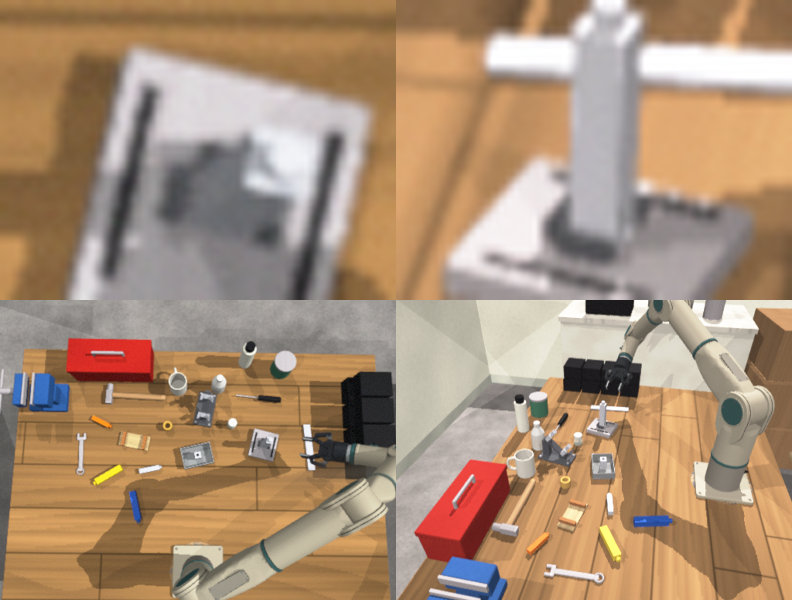

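The bar stands upright, spigot up, between the side stops and against the rear stop (side tile foot at px (590,245)). The block is in the tray, the bystanders look unmoved and the gripper is clear.

```bash
python3 -c "
from bench import hand_in
print(hand_in())"
```

```text
the job is handed in; nothing more can be done
None
```

The job is handed in at about 27 s of the 72 s allowed: the block is in the tray, and the bar was laid in the cradle with its foot on the stop, let go, regripped and stood spigot up between the side stops against the rear stop; on the way I set the bar back on its bearers once to regrip it, because of wrist joint limits.

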